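# Open the ratchet-clamped pressure pot and unload the cured specimens

## Robot

A 6-joint arm with a two-finger parallel gripper is mounted at the origin on a cart in front of the work surface, level with it; the furniture and walls round the work are solid. World frame = base frame: x ahead of the robot, y to its left, z up, the work surface at z = 0. Lengths are in m, angles in rad, forces in N, time in s.
With the tool pointing down it reaches from about 0.3 to 0.85 m from the base axis. Payload 4.2 kg.
Tool frame: the origin (TCP) lies on the centre line of the jaws, within the pads' length; the fingertips stand tip_reach ahead of it and the grasp point (between the pads) lies 11 mm behind it (tip_reach is the distance from the TCP to the fingertips, in m); z points along the fingers, y is the line along which they close (so a half turn about z gives the same grasp; the last joint's range is limited). The gripper opens to 91 mm and grips with 3 to 60 N. Pads are 32 mm wide; open, the fingers measure 118 mm over their backs; the gripper's body (76 mm by 178 mm) begins 60 mm behind the grasp point.
Start: joints at [1.168, 0.32, 1.565, -0, 1.257, -0.02], TCP at [0.215, 0.533, 0.19] pointing down, gripper open.
Joint ranges: [-3.11, 3.11], [-0.84, 2.01], [0.21, 2.61], [-1.34, 4.49], [0.05, 2.63], [-2.56, 2.56]. Speed limits (rad/s): [2.57, 2.57, 3.14, 3.14, 3.14, 3.14].

## Interface

Orientations are given as a unit quaternion [w, x, y, z].
In Python, from station import * gives the robot as it stands.
- The arm moves only by the tool apply_moves, never from a script. Its argument "plan" is a list of rows, each a list of 5 numbers: the shift along the tool's x, y, z in m, then the turn about the tool's z in degrees, then the finger opening in m, from 0 to 0.0912. A call has 1 to 8 rows; each row shifts and turns the commanded pose from where the row before left it, along the tool's axes as they then stand; what a row does not reach is not made up. A row lasts 1/12 s, in which the tool goes at most 41.7 mm and 7.16 degrees, less where a joint would pass 70% of its speed; a pose out of reach is approached as far as the arm can. A call is refused whole if a number of a shift passes 0.0417 or a number of a turn 7.16, either way. A call with a gripper value outside its range is refused whole. The fingers move at their own pace and stop on an object; "newtons" is the grip in N (left out, the last holds). Time passes only in rows, so rows that do not move let the fingers close. It gives the time, the measured TCP pose, the force, the opening and the grip force at its end, in the units of the state.
- get_state(): the state, without advancing time (a new reading comes with each control period).
- get_image(name): name is "scene" or "top"; returns (picture, depth): 400x640x3 uint8, red, green, blue; 400x640 float32, m along the optical axis (not along the pixel's ray), 0 where there is no reading.
- camera_model(name): a dict with "vertical_fov" (degrees; the focal length in pixels is half the picture's height over the tangent of half this angle, whatever the lens; pixels are square), "cx", "cy" (the principal point, pixels), "k1" (the pictures are not rectified: a ray, as slopes to the right and down, at radius r is drawn at 1 + k1 r^2 times it, then the intrinsics apply), "R" (3x3) and "t" (3): a world point X has camera coordinates R X + t. Camera axes: x right, y down, z forward; pixel columns grow to the right and rows downward; lengths in m; the calibration is good to about 2 mm. A picture is of the moment at which its call begins. camera_model takes no time and is no camera call.
- job_done(): hands the job in; it is judged then, once.
The state is a dict: "time_s": time; "joints": joint angles; "qd": joint speeds; "effort": joint torques, N m; "ee_pos": TCP position; "tcp_rot": TCP orientation; "wrist_force": force on the tool from outside, world axes, zero at the start; "torque": the same for the moment, N m; "opening": finger opening in m; "grasp_force": force on a finger pad.
Only numpy, scipy, OpenCV 4.12 (cv2) and the standard library are available. Lean on these libraries where they do the work, as an engineer would, in place of code of your own. Each camera call takes 0.05 s, during which the arm holds its last target. There are 200 camera calls.

## Task

The resin mounts in the pressure pot have cured, so open the pot and stand every mount in it upright in the metal tray. The bail's ratchet is still set to tighten: flip its direction lever over to loosen, swing the handle to and fro until the clamp screw is well clear of the dome's boss, swing the bail back until it clicks home in its end detent, then lift the clear dome off by its boss and stand it upright on the open bench. Leave the bail folded back, and do not disturb the other things on the desk.

Things in the scene. Friction and masses are not known exactly. Their poses are not given: they have to be found in the camera images.
- pot: Round aluminium pressure pot, 136 mm across, floor 12 mm and rim 18 mm above the desk, fixed. Origin on the desk under its centre, z up. A 158 mm wide steel bail stands over it; the bail's hinge runs along the pot's y, 25 mm up. A ratchet on the bail's crown drives an upright clamp screw on the pot's centre line; its handle points to the pot's -x, towards the robot.
- lever (a joint): Ratchet's direction lever, rad: dark thumb fin on the head, 30 mm long, 6 mm thick, from 138 to 152 mm above the desk, pointing out along the handle; axis upright, 26 mm from the screw's axis. Sprung over centre: -0.4 (tip to robot's left) tighten, the start; +0.4 (tip to robot's right) loosen. 2 to 3 N at the tip flips it if the ratchet is not loaded.
- lever_tip (a point): Centre of the lever's round tip (9 mm across), 26 mm from the lever's axis, 146 mm above the desk. The handle's top is at 137 mm.
- ratchet (a joint): Swing of the ratchet handle about the screw, rad, -0.7 to 0.7, 0 along the pot's -x, positive to the robot's right (counter-clockwise from above). Starts from -0.4 to 0.4. With the lever at loosen, the swing to positive turns the nut and the swing back only clicks (teeth 0.35 rad apart). Needs about 3 N at the grip and stays where it is left.
- handle_grip (a point): Middle of the ratchet handle's rubber grip, 95 mm from the screw's axis, 128 mm above the desk while the bail is upright. The grip is 52 mm long, 16 mm wide, 15 mm high; pinch it from above, jaws across it, and follow its arc.
- nut (a joint): How far the nut has backed the clamp screw off, rad: 0 tight, at most 5.5; the screw rises 2.5 mm a rad. Its tip sits 5 mm deep in the dome's boss and keeps the bail from swinging; from 3.2 rad (8 mm) on it is clear. A full swing of the handle gives about 1.05 rad, so it takes three or four.
- bail (a joint): Bail about its hinge, rad: 0 upright, 1.47 folded right back (pot's +x, away from the robot). Stays where it is left near upright. A plunger resists from 1.05 to 1.25 rad, then it snaps on; over 1.4 it is seated. Easiest is to pinch the handle's grip (handle near 0) and lift it over in an arc about the hinge; the handle then stands upright, 85 mm behind the pot's centre, 150 mm high.
- dome_boss (a point): Centre of the aluminium boss on the clear dome, the place to grip: 26 mm across, 24 mm high. The dome is open below, 116 mm across, 80 mm high with the boss, 300 g; its foot is 68 mm and its top surface 12 mm below this point. z is its axis. It stands on the pot's floor over the mounts, 3 mm from them.
- mount_1_c (a point): Centre (13 mm above the foot) of a specimen mount: white plastic cup 27 mm across, 26 mm high, 35 g, cured resin in its top; stands on the pot's floor under the dome, 26 mm from the pot's centre along x and y. z is its axis. Two to four of the four places are filled, 25 mm free between them; with jaws along the pot's y the gripper's body clears the folded-back handle behind.
- mount_2_c (a point): Centre (13 mm above the foot) of a specimen mount: white plastic cup 27 mm across, 26 mm high, 35 g, cured resin in its top; stands on the pot's floor under the dome, 26 mm from the pot's centre along x and y. z is its axis. Two to four of the four places are filled, 25 mm free between them; with jaws along the pot's y the gripper's body clears the folded-back handle behind.
- mount_3_c (a point): Centre (13 mm above the foot) of a specimen mount: white plastic cup 27 mm across, 26 mm high, 35 g, cured resin in its top; stands on the pot's floor under the dome, 26 mm from the pot's centre along x and y. z is its axis. Two to four of the four places are filled, 25 mm free between them; with jaws along the pot's y the gripper's body clears the folded-back handle behind.
- mount_4_c (a point): Centre (13 mm above the foot) of a specimen mount: white plastic cup 27 mm across, 26 mm high, 35 g, cured resin in its top; stands on the pot's floor under the dome, 26 mm from the pot's centre along x and y. z is its axis. Two to four of the four places are filled, 25 mm free between them; with jaws along the pot's y the gripper's body clears the folded-back handle behind.
- tray: Loose square metal tray, 104 mm wide (110 over the lip), 16 mm high, floor and walls 3 mm thick. Origin: centre of its underside; x and y along its sides. Tall instruments stand left of it (from 0.33 m left of the robot's axis on) and behind the pot, and a 0.4 m high microscope right of the pot; the bench between them is free, with room for the dome behind the tray.
- bulb_carton_3: Bystander: small carton, 46 x 61 x 50 mm. Origin: its underside.
- battery_aa: Bystander: battery lying down, 50 mm long. Origin: its underside.

How it is judged:
By the outcome, as a careful person would: the job done as asked, in the order asked, and still so for the second after the job is handed in, with the robot touching nothing.
Of mount_1, mount_2, mount_3, mount_4 only 2 to 4 are there at a start; the rules pass over those that are not, and their reading is None.
At some moment in a run one of tray may be knocked a few centimetres aside while the robot is not near it.
Once in a run the grip may slacken for a moment while it holds something.
It also fails if it takes over 200 s, if anything falls off the work surface, if the arm or the gripper's body presses on something with over 40 N, if the wrist force passes 120 N, or if a joint passes its speed limit or range.

## Working session

There is one attempt and no reset: what is moved stays moved. The work goes in short steps, Python scripts to look and compute and a tool call to move; the robot and the scene stay as the last step left them, time stands still between calls to the robot, and variables do not carry over. Pictures are saved under pics/ and viewed, at most 14 in all, crops included, and the job is handed in when it is done.

Besides the shell and the picture viewer there is one more tool, called after ">>>" as a command line: name --pt "numbers of a row" for each row, then --argument value for the rest. apply_moves: Moves the arm, as the interface text tells. Its arguments: {"type":"object","properties":{"plan":{"type":"array","items":{"type":"array","items":{"type":"number"}}},"newtons":{"type":"number"}},"required":["plan"]}

```bash
ls; mkdir -p pics; cat > h.py <<'E'
from station import *
import numpy as np, cv2
def cam(n):
    m=camera_model(n); f=200/np.tan(np.radians(m['vertical_fov'])/2)
    K=np.array([[f,0,m['cx']],[0,f,m['cy']],[0,0,1]]); return K,np.array([m['k1'],0,0,0,0.]),np.array(m['R']),np.array(m['t'])
def ray(n,uv):
    K,d,R,t=cam(n); p=cv2.undistortPoints(np.array(uv,float).reshape(-1,1,2),K,d).reshape(-1,2)
    return -R.T@t, (np.c_[p,np.ones(len(p))]@R)
def onz(n,uv,z):
    o,r=ray(n,uv); return o+r*((z-o[2])/r[:,2])[:,None]
def proj(n,X):
    K,d,R,t=cam(n); return cv2.projectPoints(np.array(X,float).reshape(-1,3),cv2.Rodrigues(R)[0],t,K,d)[0].reshape(-1,2)
def cloud(n,dep):
    v,u=np.mgrid[0:400:1,0:640:1]; K,d,R,t=cam(n)
    p=cv2.undistortPoints(np.c_[u.ravel(),v.ravel()].astype(float).reshape(-1,1,2),K,d).reshape(-1,2)
    P=np.c_[p,np.ones(len(p))]*dep.reshape(-1,1)
    X=(P-t)@R; X[dep.ravel()==0]=np.nan
    return X.reshape(400,640,3)
def save(n,img): cv2.imwrite('pics/'+n+'.png',img[...,::-1])
E
cat > a.py <<'E'
from h import *
for n in ('scene','top'):
    im,d=get_image(n); save(n+'0',im); np.savez('/tmp/%s0.npz'%n,im=im,d=d)
    m=camera_model(n); print(n,m['vertical_fov'],m['cx'],m['cy'],m['k1'],-np.array(m['R']).T@np.array(m['t']),np.round(m['R'],3).tolist())
print(get_state())
E
python3 a.py
```

```text
pics
scene 46.03495414371692 322.5430136018696 201.2639483039697 -0.04555926719090996 [ 0.02743695 -0.51543206  0.45951657] [[0.81, -0.586, 0.016], [-0.235, -0.35, -0.907], [0.537, 0.731, -0.421]]
top 54.63590614984811 324.809186989084 201.31796691294178 -0.06956552152052019 [0.30622236 0.10848105 0.94543845] [[-0.019, -1.0, -0.001], [-0.98, 0.019, -0.2], [0.2, -0.003, -0.98]]
{'time_s': 0.1, 'joints': array([ 1.16802718e+00,  3.20223067e-01,  1.56552781e+00, -2.62153527e-05,
        1.25738797e+00, -2.00042912e-02]), 'qd': array([ 0.00061232, -0.00118835, -0.00454044,  0.00074913,  0.00078512,
       -0.00198131]), 'effort': array([ 8.73824865e-04, -4.13325584e+01, -2.32510525e+01,  7.31764734e-02,
        4.21933341e-02, -6.29861142e-05]), 'ee_pos': array([0.21457884, 0.53295013, 0.18891854]), 'tcp_rot': array([-1.50019417e-04,  1.90212230e-01,  9.81742690e-01, -7.58503676e-04]), 'wrist_force': array([ 0.31085752, -0.05825282, -0.21294197]), 'torque': array([ 0.04214694, -0.0663904 , -0.00133812]), 'grasp_force': 0.0, 'opening': 0.09113284083054746}
```

View pics/scene0.png

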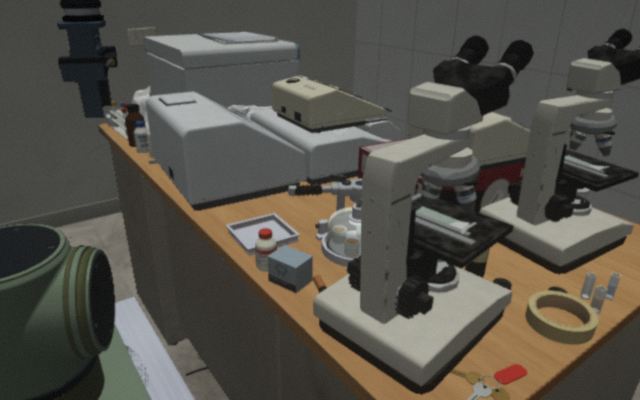

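View pics/top0.png

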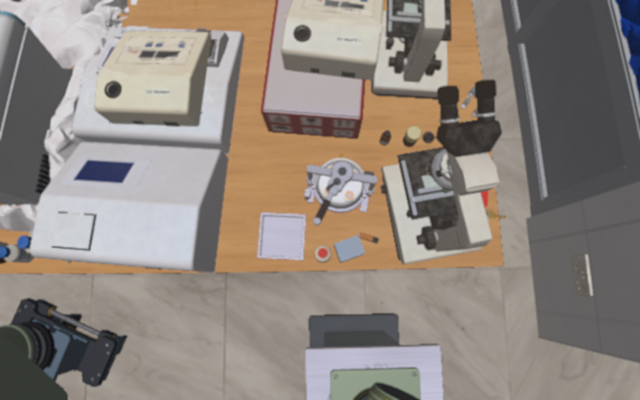

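```bash
python3 -c "
import station;print(dir(station))
print([ (k,getattr(station,k)) for k in dir(station) if 'reach' in k])"
```

```text
['Unreachable', '__builtins__', '__cached__', '__doc__', '__file__', '__loader__', '__name__', '__package__', '__spec__', 'camera_model', 'get_image', 'get_state', 'job_done', 'tip_reach']
[('Unreachable', <class 'station.Unreachable'>), ('tip_reach', 0.008)]
```

Scene view: the bail and handle (~300-350,188), the dome with white mounts (~345,235), the tray (262,232), the carton, and a red-capped bottle. Top view: pot at (340,186), handle grip at (320,212), tray at (282,236), dark battery at (369,238).

```bash
cat > b.py <<'E'
from h import *
T=np.load('/tmp/top0.npz');S=np.load('/tmp/scene0.npz')
a=cv2.resize(T['im'][145:270,250:410],(800,625),interpolation=cv2.INTER_CUBIC)[:600]
b=cv2.resize(S['im'][170:300,220:400],(800,578),interpolation=cv2.INTER_CUBIC)
save('top0c',a);save('scene0c',b)
X=cloud('top',T['d'])
for uv in [(282,236),(320,212),(340,172),(340,186),(350,195),(310,200),(368,203),(345,250)]: print(uv,X[uv[1],uv[0]].round(4))
X=cloud('scene',S['d'])
for uv in [(262,232),(300,188),(345,188),(340,235)]: print(uv,X[uv[1],uv[0]].round(4))
E
python3 b.py
```

```text
(282, 236) [0.4144 0.2121 0.0022]
(320, 212) [0.4491 0.1169 0.1335]
(340, 172) [0.5354 0.0721 0.1376]
(340, 186) [0.5048 0.0728 0.1353]
(350, 195) [0.4999 0.0471 0.0655]
(310, 200) [0.502  0.1424 0.0071]
(368, 203) [ 0.4943 -0.0024 -0.0062]
(345, 250) [0.374  0.0615 0.0476]
(262, 232) [0.3619 0.1127 0.0726]
(300, 188) [0.4407 0.1142 0.1349]
(345, 188) [0.5054 0.0699 0.1352]
(340, 235) [0.4843 0.0529 0.0561]
```

View pics/top0c.png

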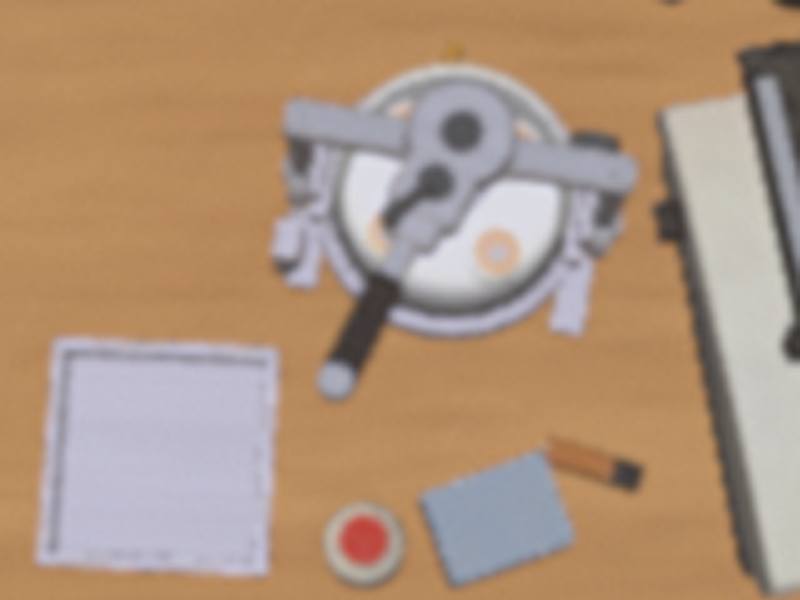

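View pics/scene0c.png

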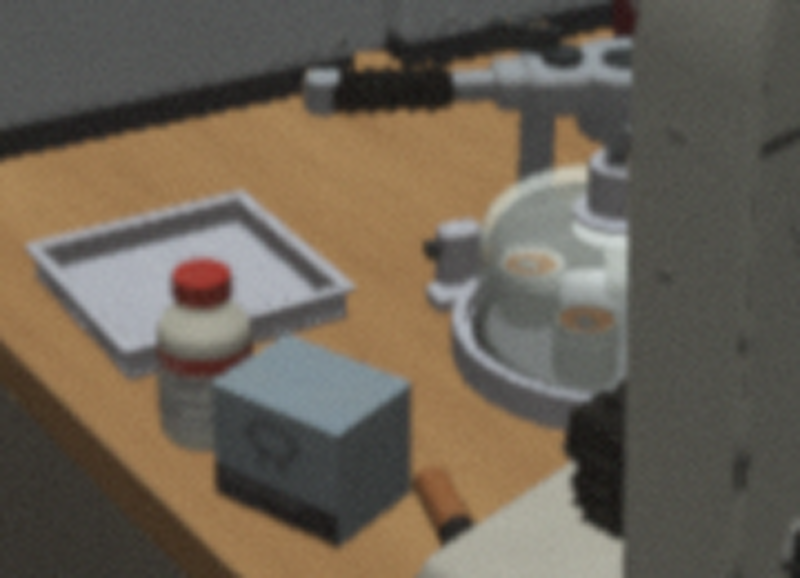

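The crops show the nut at (462,130) and the lever pivot at (437,182), with its tip at (393,215). The grip's middle is at (365,327). The bail's ends are at (293,125) and (628,175). Orange mount tops show in all four places.

```bash
cat > c.py <<'E'
from h import *
T=np.load('/tmp/top0.npz');S=np.load('/tmp/scene0.npz')
c=lambda u,v:(250+(u+.5)/5-.5,145+(v+.5)/5-.5)
s=lambda u,v:(220+(u+.5)*.225-.5,170+(v+.5)*.225-.5)
P=lambda uv,z:onz('top',[uv],z)[0]
print('nut z.137',P(c(462,130),.137)); print('levaxis',P(c(437,182),.152),'tip',P(c(391,217),.152))
g0=P(c(387,288),.1355);g1=P(c(345,367),.1355);print('grip ends',g0,g1,(g0+g1)/2)
for z in(.1,.12,.135):print('bail',P(c(293,125),z),P(c(628,175),z))
# triangulate helper
def tri(a,b):
    o1,r1=ray('top',[a]);o2,r2=ray('scene',[b]);A=np.c_[r1[0],-r2[0]];k=np.linalg.lstsq(A,o2-o1,rcond=None)[0]
    p,q=o1+r1[0]*k[0],o2+r2[0]*k[1];return (p+q)/2,np.linalg.norm(p-q)
print('knob end',tri(c(336,382),s(322,82)))
print('grip/knob',tri(c(345,367),s(336,78)))
print('tray corners',[ (tri(c(*a),s(*b))[0].round(4).tolist()) for a,b in [((60,340),(240,192)),((277,350),(350,289)),((267,573),(130,370)),((40,563),(30,247))]])
X=cloud('top',T['d'])
h=(X[...,2]>.012)&(X[...,2]<.022)&(abs(X[...,0]-.41)<.09)&(abs(X[...,1]-.21)<.09)
print(h.sum(), X[h].min(0),X[h].max(0))
# lever by depth > .143
h=(X[...,2]>.143)&(X[...,2]<.16)&(X[...,0]<.6)&(X[...,0]>.4)&(abs(X[...,1]-.08)<.08)
print('high',X[h].round(3).tolist())
# handle line fit: height .128-.142 excluding
h=(X[...,2]>.120)&(X[...,2]<.145)&(X[...,0]<.6)&(X[...,0]>.38)&(abs(X[...,1]-.07)<.11)
Q=X[h];print(len(Q),Q[Q[:,1].argmin()],Q[Q[:,1].argmax()])
hb=Q[(Q[:,0]>.50)&(abs(Q[:,1]-.07)>.03)];print('bail fit',np.polyfit(hb[:,1],hb[:,0],1),np.median(hb[:,2]),hb[:,1].min(),hb[:,1].max())
hg=Q[Q[:,0]<.475];print('handle fit',np.polyfit(hg[:,0],hg[:,1],1),np.median(hg[:,2]),hg.mean(0))
# rim
r=(X[...,2]>.012)&(X[...,2]<.024)&(X[...,0]<.62)&(X[...,0]>.42)&(abs(X[...,1]-.07)<.09)
R=X[r];print('rim n',len(R),R.min(0),R.max(0))
E
python3 c.py
```

```text
nut z.137 [0.53862139 0.06764024 0.137     ]
levaxis [0.51168525 0.07962143 0.152     ] tip [0.49684599 0.09938928 0.152     ]
grip ends [0.46969913 0.10155317 0.1355    ] [0.43593092 0.12002269 0.1355    ] [0.45281502 0.11078793 0.1355    ]
bail [0.55310541 0.14234552 0.1       ] [ 0.52678571 -0.00859617  0.1       ]
bail [0.54726506 0.14154441 0.12      ] [ 0.52156798 -0.00582655  0.12      ]
bail [0.54288479 0.14094358 0.135     ] [ 0.51765469 -0.00374934  0.135     ]
knob end (array([0.43011016, 0.12381991, 0.13379075]), np.float64(0.0005918455427164121))
grip/knob (array([0.43540435, 0.12029767, 0.13563158]), np.float64(0.0011426129388690876))
tray corners [[0.4703, 0.2603, 0.0186], [0.4636, 0.1549, 0.0166], [0.3575, 0.1606, 0.0087], [0.364, 0.2684, 0.017]]
413 [0.34903274 0.12004031 0.01207683] [0.49987349 0.26882465 0.01975068]
high [[0.52, 0.079, 0.144], [0.515, 0.084, 0.149], [0.514, 0.082, 0.151], [0.512, 0.086, 0.15], [0.512, 0.084, 0.151], [0.512, 0.082, 0.15], [0.511, 0.09, 0.149], [0.51, 0.088, 0.149], [0.51, 0.086, 0.152], [0.511, 0.084, 0.148], [0.51, 0.082, 0.149], [
[... 439 characters left out ...]
095, 0.151], [0.502, 0.093, 0.15], [0.499, 0.103, 0.151], [0.499, 0.101, 0.151], [0.5, 0.099, 0.148], [0.499, 0.097, 0.152], [0.5, 0.095, 0.146], [0.498, 0.103, 0.149], [0.497, 0.101, 0.153], [0.497, 0.099, 0.151], [0.497, 0.097, 0.15], [0.495, 0.103, 0.151], [0.495, 0.101, 0.151], [0.495, 0.099, 0.151], [0.496, 0.097, 0.144], [0.494, 0.101, 0.144]]
808 [ 0.52509542 -0.00548869  0.12046706] [0.4292541  0.13230836 0.12450992]
bail fit [-0.13777335  0.5243421 ] 0.13181575846065985 -0.0054886865049166445 0.1007629200738006
handle fit [-0.48856736  0.33409233] 0.13309762500468686 [0.44912587 0.11466408 0.13295134]
rim n 295 [ 0.42139729 -0.0126153   0.01206315] [0.60960037 0.15992612 0.02398115]
```

```bash
cat > go.py <<'E'
import sys
from h import *
from scipy.spatial.transform import Rotation as Ro
# usage: go.py x y z ang_deg(of tool x in world, optional); prints tool shift after the turn, total
s=get_state(); q=s['tcp_rot']; R=Ro.from_quat([q[1],q[2],q[3],q[0]]).as_matrix()
a=np.degrees(np.arctan2(R[1,0],R[0,0]))
print('t',round(s['time_s'],2),'at',s['ee_pos'].round(4),'ang',a.round(2),'F',s['wrist_force'].round(2),'open',round(s['opening'],4),'gf',round(s['grasp_force'],1),'j',s['joints'].round(2),'tilt',R[:,2].round(3))
if len(sys.argv)>3:
    t=np.array([float(v) for v in sys.argv[1:4]]); turn=0
    if len(sys.argv)>4:
        turn=(a-float(sys.argv[4])+90)%180-90 if len(sys.argv)<6 else a-float(sys.argv[4])
        R=R@Ro.from_euler('z',turn,degrees=True).as_matrix()
    d=R.T@(t-s['ee_pos']); print('turn',round(turn,2),'shift mm',(d*1000).round(1),'norm',round(np.linalg.norm(d)*1000,1))
E
echo
```

>>> apply_moves --pt "-0.015 -0.032 -0.0076 0 0" --pt "-0.015 -0.032 -0.0076 0 0" --pt "-0.015 -0.032 -0.0076 0 0" --pt "-0.015 -0.032 -0.0076 0 0" --pt "-0.015 -0.032 -0.0076 0 0" --pt "-0.015 -0.032 -0.0076 0 0" --pt "-0.015 -0.032 -0.0076 0 0" --pt "-0.015 -0.032 -0.0076 0 0"

```text
time_s: 0.77
ee_pos: [0.2299, 0.2492, 0.2504]
tcp_rot: [-0.0, 0.19, 0.982, -0.0]
wrist_force: [0.5, -0.8, -0.2]
opening: 0.0411
grasp_force: 0.0
```

```bash
python3 go.py .507 .134 .20 153.3
```

```text
t 0.77 at [0.2299 0.2492 0.2504] ang 158.12 F [ 0.53 -0.84 -0.17] open 0.0411 gf 0.0 j [ 0.79 -0.1   1.9  -0.    1.34 -0.4 ] tilt [-0. -0. -1.]
turn 4.82 shift mm [-299.3   21.6   50.5] norm 304.3
```

Accurate tracking. Approaching in 8 rows plus the turn first.

>>> apply_moves --pt "0 0 0 4.8 0" --pt "-0.04 0.003 0.004 0 0" --pt "-0.04 0.003 0.004 0 0" --pt "-0.04 0.003 0.004 0 0" --pt "-0.04 0.003 0.008 0 0" --pt "-0.04 0.003 0.008 0 0" --pt "-0.04 0.003 0.01 0 0" --pt "-0.04 0.003 0.01 0 0"

```text
time_s: 1.43
ee_pos: [0.4915, 0.1426, 0.2017]
tcp_rot: [-0.0, 0.231, 0.973, 0.0]
wrist_force: [0.5, 0.1, 1.1]
opening: 0.0006
grasp_force: 0.0
```

```bash
python3 go.py .507 .134 .1495 153.3
```

```text
t 1.43 at [0.4915 0.1426 0.2017] ang 153.23 F [0.45 0.1  1.06] open 0.0006 gf 0.0 j [ 0.26  0.21  1.68  0.    1.25 -0.84] tilt [-0.  0. -1.]
turn -0.07 shift mm [-17.8  -0.7  52.2] norm 55.2
```

>>> apply_moves --pt "-0.0178 0 0.02 0 0" --pt "0 -0.0007 0.0322 0 0" --pt "0 0 0 0 0" --pt "0 -0.008 0 0 0" --pt "0 -0.008 0 0 0" --pt "0 -0.005 0 0 0"

```text
time_s: 1.93
ee_pos: [0.496, 0.1162, 0.1521]
tcp_rot: [0.001, 0.231, 0.973, 0.0]
wrist_force: [-0.3, 0.3, 0.2]
opening: 0.0006
grasp_force: 0.0
```

>>> apply_moves --pt "0 -0.004 0 0 0" --pt "0 -0.004 0 0 0"

```text
time_s: 2.1
ee_pos: [0.4926, 0.1093, 0.1518]
tcp_rot: [0.001, 0.231, 0.973, 0.001]
wrist_force: [0.2, 0.1, 0.3]
opening: 0.0003
grasp_force: 0.0
```

>>> apply_moves --pt "0 -0.003 0 0 0" --pt "0 -0.003 0 0 0"

```text
time_s: 2.27
ee_pos: [0.4898, 0.1039, 0.1509]
tcp_rot: [0.001, 0.231, 0.973, 0.0]
wrist_force: [0.5, -0.5, 0.6]
opening: 0.0003
grasp_force: 0.0
```

```bash
cat > v.py <<'E'
import sys
from h import *
n,name,u0,v0,u1,v1=sys.argv[1],sys.argv[2],*map(int,sys.argv[3:7])
im,d=get_image(n); np.savez('/tmp/%s.npz'%name,im=im,d=d)
c=im[v0:v1,u0:u1]; k=min(800/c.shape[1],600/c.shape[0]); print('scale',k)
save(name,cv2.resize(c,None,fx=k,fy=k,interpolation=cv2.INTER_CUBIC))
E
python3 v.py scene s1 250 140 400 250
```

```text
scale 5.333333333333333
```

View pics/s1.png

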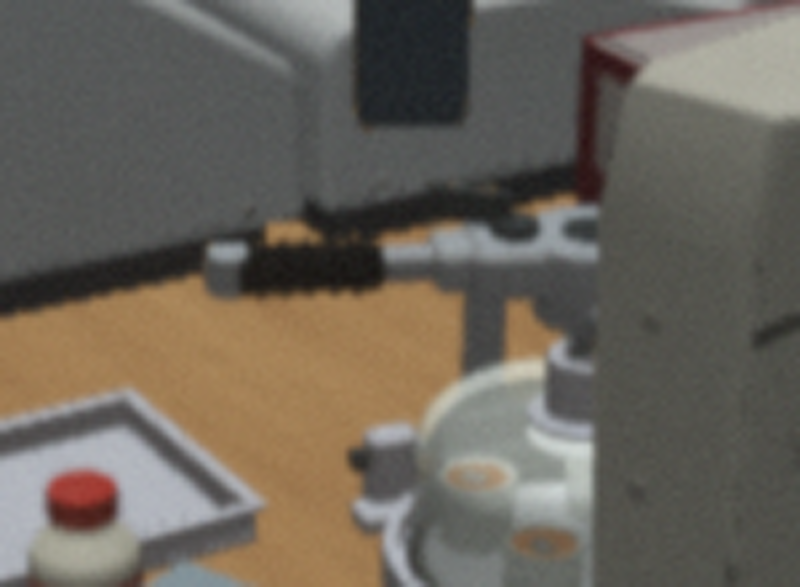

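The picture shows the closed fingers' bottom at crop (412,125), seemingly higher than the handle. I'll check against the projection.

```bash
cat > d.py <<'E'
from h import *
p=get_state()['ee_pos'];print(p)
for dz in (0,-.008,.011,.03): print(dz,proj('scene',[p+[0,0,dz]]))
S=np.load('/tmp/s1.npz');X=cloud('scene',S['d'])
for v in (150,155,160,163): print(v,X[v,322:334:4].round(3).tolist())
E
python3 d.py; python3 go.py
```

```text
[0.48946899 0.10344783 0.15070991]
0 [[326.43084045 175.67506038]]
-0.008 [[326.3433551  179.87251975]]
0.011 [[326.55223853 169.84856556]]
0.03 [[326.76498328 159.63245162]]
150 [[0.477, 0.101, 0.201], [0.484, 0.099, 0.201], [0.488, 0.093, 0.201]]
155 [[0.476, 0.1, 0.193], [0.483, 0.097, 0.192], [0.489, 0.094, 0.192]]
160 [[0.477, 0.1, 0.183], [0.482, 0.096, 0.184], [0.489, 0.094, 0.183]]
163 [[0.478, 0.102, 0.177], [0.484, 0.099, 0.177], [0.491, 0.096, 0.177]]
t 2.32 at [0.4895 0.1034 0.1507] ang 153.27 F [ 0.71 -1.03 -0.95] open 0.0002 gf 0.0 j [ 0.19  0.23  1.79 -0.    1.12 -0.92] tilt [ 0.001 -0.    -1.   ]
```

```bash
cat > d.py <<'E'
from h import *
S=np.load('/tmp/s1.npz');X=cloud('scene',S['d']);print(S['d'][150:192:3,310:346:4].round(2))
print(S['im'][150:192:3,326])
im,d=get_image('top'); X=cloud('top',d); np.savez('/tmp/t1.npz',im=im,d=d)
h=(X[...,2]>.143)&(X[...,2]<.17)&(X[...,0]<.6)&(X[...,0]>.4)&(abs(X[...,1]-.08)<.08); print('high',X[h].round(3).tolist()[:40])
E
python3 d.py
```

```text
[[1.1  1.1  0.8  0.8  0.8  0.8  0.8  1.14 1.14]
 [1.1  1.1  0.8  0.8  0.8  0.8  0.81 1.13 1.15]
 [1.1  1.1  0.8  0.81 0.8  0.81 0.81 1.14 1.15]
 [1.11 1.11 0.8  0.81 0.81 0.81 0.81 1.15 1.16]
 [1.11 1.11 0.81 0.81 0.81 0.81 0.81 1.15 1.16]
 [1.12 1.12 1.12 1.13 1.13 1.14 1.15 1.15 1.16]
 [1.12 1.12 1.12 1.13 1.14 1.15 1.15 1.15 1.16]
 [1.12 1.12 1.13 1.13 1.14 1.15 1.16 1.16 1.17]
 [1.12 1.13 1.13 1.14 1.15 0.84 0.84 1.16 1.18]
 [1.13 1.12 1.13 1.15 1.16 0.83 0.83 0.83 0.83]
 [1.15 1.15 1.15 1.16 1.16 0.83 0.83 0.83 0.83]
 [1.16 1.15 1.16 1.17 1.17 1.2  0.84 0.84 0.83]
 [0.83 0.82 0.83 0.83 0.83 0.83 0.83 0.83 0.83]
 [0.82 0.82 0.82 0.83 0.83 0.83 0.82 0.82 0.82]]
[[ 30  34  39]
 [ 35  38  42]
 [ 35  40  43]
 [ 33  37  42]
 [ 39  43  45]
 [ 86  88  86]
 [ 87  91  89]
 [ 84  86  86]
 [ 88  90  90]
 [ 46  43  44]
 [ 35  33  33]
 [110  85  60]
 [151 150 146]
 [ 90  91  90]]
high []
```

>>> apply_moves --pt "0 0 -0.02 0 0" --pt "0 0.01 -0.03 0 0" --pt "0 0.04 -0.01 0 0" --pt "0 0.04 0 0 0" --pt "0 0.04 0 0 0" --pt "0 0 0 0 0"

```text
time_s: 2.87
ee_pos: [0.5512, 0.2261, 0.2096]
tcp_rot: [0.001, 0.229, 0.973, 0.002]
wrist_force: [0.2, 0.1, -0.1]
opening: 0.0003
grasp_force: 0.0
```

```bash
python3 go.py; cat > d.py <<'E'
from h import *
im,d=get_image('top'); X=cloud('top',d); np.savez('/tmp/t2.npz',im=im,d=d)
h=(X[...,2]>.143)&(X[...,2]<.17)&(X[...,0]<.6)&(X[...,0]>.4)&(abs(X[...,1]-.05)<.08); Q=X[h];print(len(Q));o=np.array([.5386,.0676]);hv=np.array([-.893,.45]);vv=np.array([.45,.893])
print(np.c_[(Q[:,:2]-o)@hv,(Q[:,:2]-o)@vv,Q[:,2]].round(3).tolist())
im,d=get_image('scene'); X=cloud('scene',d); np.savez('/tmp/s2.npz',im=im,d=d)
p=get_state()['ee_pos'];print(proj('scene',[p+[0,0,z] for z in (-.008,0,.011,.03,.06)]))
m=(np.linalg.norm(X[...,:2]-p[:2],axis=2)<.04)&(X[...,2]>.13);print(m.sum(),np.sort(X[m][:,2])[:10])
E
python3 d.py
```

```text
t 2.87 at [0.5512 0.2261 0.2096] ang 153.49 F [ 0.23  0.13 -0.1 ] open 0.0003 gf 0.0 j [ 0.37  0.34  1.48  0.    1.31 -0.74] tilt [ 0.003  0.004 -1.   ]
37
[[0.029, 0.003, 0.151], [0.028, 0.002, 0.149], [0.032, 0.005, 0.15], [0.031, 0.003, 0.149], [0.03, 0.001, 0.149], [0.036, 0.007, 0.151], [0.035, 0.005, 0.15], [0.034, 0.004, 0.15], [0.032, 0.002, 0.147], [0.031, -0.0, 0.148], [0.038, 0.008, 0.149], [0.038, 0.006, 0.151], [0.037, 0.004, 0.152], [0.035, 0.003, 0.148], [0.034, 0.001, 0.147], [0.041, 0.009, 0.149], [0.041, 0.007, 0.152], [0.039, 0.006, 0.149], [0.039, 0.003, 0.152], [0.036, 0.002, 0.144], [0.044, 0.01, 0.149], [0.043, 0.009, 0.148], [0.042, 0.007, 0.15], [0.042, 0.005, 0.151], [0.048, 0.013, 0.15], [0.047, 0.011, 0.149], [0.046, 0.01, 0.148], [0.044, 0.008, 0.146], [0.044, 0.006, 0.147], [0.042, 0.004, 0.143], [0.05, 0.012, 0.151], [0.049, 0.01, 0.152], [0.049, 0.008, 0.152], [0.047, 0.007, 0.148], [0.052, 0.009, 0.153], [0.05, 0.008, 0.15], [0.051, 0.007, 0.144]]
[[315.62508137 127.13897892]
 [315.6655754  123.18433504]
 [315.72179662 117.70186456]
 [315.82040692 108.10841229]
 [315.98007369  92.63582485]]
1407 [0.23349316 0.2335213  0.2336311  0.23423686 0.23440002 0.23440469
 0.23445563 0.23450107 0.23453668 0.23457601]
```

The lever hasn't flipped, and both views put the real fingertips about 24 mm above the reported TCP instead of 8 mm below it. I'll check this with the gripper open.

>>> apply_moves --pt "0 0 0 0 0.09" --pt "0 0 0 0 0.09" --pt "0 0 0 0 0.09" --pt "0 0 0 0 0.09" --pt "0 0 0 0 0.09" --pt "0 0 0 0 0.09" --pt "0 0 0 0 0.09" --pt "0 0 0 0 0.09"

```text
time_s: 3.63
ee_pos: [0.5483, 0.22, 0.2103]
tcp_rot: [0.0, 0.231, 0.973, 0.0]
wrist_force: [0.5, -0.4, -0.0]
opening: 0.051
grasp_force: 0.0
```

```bash
python3 go.py; cat > d.py <<'E'
from h import *
p=get_state()['ee_pos']
for n in('scene','top'):
    im,d=get_image(n); X=cloud(n,d); np.savez('/tmp/%s3.npz'%n,im=im,d=d)
    m=(np.linalg.norm(X[...,:2]-p[:2],axis=2)<.1)&(X[...,2]>.13)&(X[...,1]>.14)
    v,u=np.nonzero(m);print(n,m.sum(),'u',u.min(),u.max(),'v',v.min(),v.max(),'zmin',np.sort(X[m][:,2])[:400:40])
    low=X[m&(X[...,2]<np.nanmin(X[...,2][m])+.02)]; print(low[::25].round(3).tolist())
im=np.load('/tmp/scene3.npz')['im']; print(proj('scene',[p+[0,0,-.008]]))
save('s3',cv2.resize(im[40:200,220:420],(800,640),interpolation=cv2.INTER_CUBIC)[:600])
E
python3 d.py
```

```text
t 3.63 at [0.5483 0.22   0.2103] ang 153.25 F [ 0.54 -0.36 -0.02] open 0.051 gf 0.0 j [ 0.36  0.33  1.49  0.    1.32 -0.74] tilt [ 0.  0. -1.]
scene 3718 u 292 342 v 0 114 zmin [0.23534961 0.23869894 0.2423803  0.24594176 0.2487753  0.25227052
 0.25582412 0.25898299 0.26177507 0.2652066 ]
[[0.546, 0.255, 0.255], [0.545, 0.253, 0.241], [0.539, 0.185, 0.254], [0.543, 0.184, 0.252], [0.548, 0.184, 0.249], [0.524, 0.193, 0.247], [0.534, 0.187, 0.245], [0.544, 0.182, 0.243], [0.523, 0.195, 0.239], [0.535, 0.192, 0.236]]
top 12662 u 152 286 v 0 144 zmin [0.31206711 0.33018824 0.34476825 0.35152833 0.35276179 0.35330495
 0.35364873 0.35398011 0.35430918 0.3547078 ]
[[0.58, 0.286, 0.312], [0.549, 0.282, 0.329]]
[[315.97292776 126.79878382]]
```

View pics/s3.png

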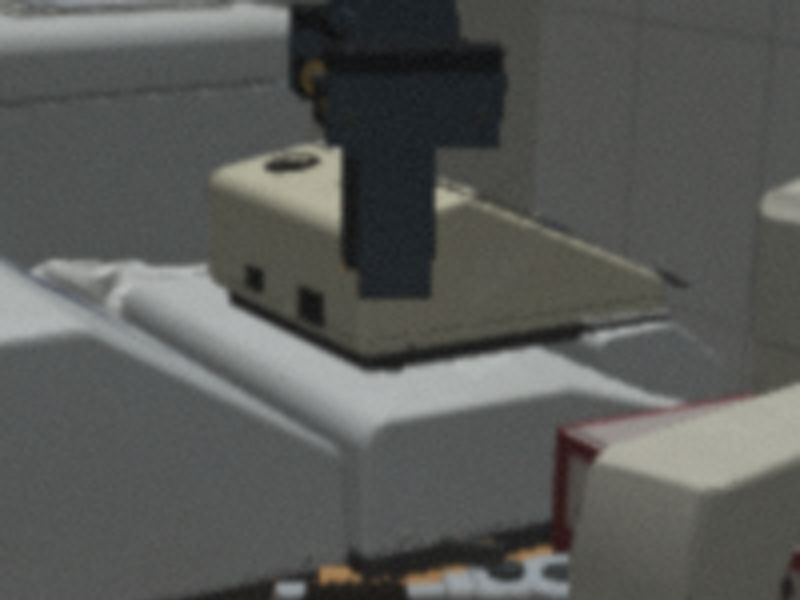

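Confirmed: the tips sit at about TCP + 24 mm in z, with the lateral position fine. I'll repeat the lever push with that offset.

```bash
python3 go.py .507 .134 .1175 153.3
```

```text
t 3.73 at [0.5483 0.2201 0.2103] ang 153.27 F [0.31 1.42 0.66] open 0.0589 gf 0.0 j [ 0.36  0.33  1.49  0.    1.32 -0.74] tilt [ 0.  0. -1.]
turn -0.03 shift mm [ -1.8 -95.5  92.8] norm 133.1
```

>>> apply_moves --pt "-0.001 -0.035 0.01 0 0" --pt "-0.001 -0.035 0.01 0 0" --pt "0 -0.0255 0.02 0 0" --pt "0 0 0.025 0 0" --pt "0 0 0.017 0 0" --pt "0 0 0.0055 0 0" --pt "0 0 0.0053 0 0" --pt "0 0 0 0 0"

```text
time_s: 4.4
ee_pos: [0.5072, 0.1341, 0.1171]
tcp_rot: [-0.0, 0.231, 0.973, -0.0]
wrist_force: [-0.3, 0.5, -0.3]
opening: 0.0111
grasp_force: 0.0
```

>>> apply_moves --pt "0 -0.01 0 0 0" --pt "0 -0.01 0 0 0" --pt "0 -0.005 0 0 0" --pt "0 -0.003 0 0 0"

```text
time_s: 4.73
ee_pos: [0.4942, 0.1091, 0.1183]
tcp_rot: [0.0, 0.232, 0.973, 0.001]
wrist_force: [-0.2, 3.8, 1.0]
opening: 0.0002
grasp_force: 1.8
```

>>> apply_moves --pt "0 -0.003 0 0 0" --pt "0 -0.003 0 0 0" --pt "0 -0.002 0 0 0"

```text
time_s: 4.98
ee_pos: [0.4911, 0.1017, 0.1178]
tcp_rot: [0.0, 0.231, 0.973, 0.0]
wrist_force: [-0.5, 4.4, 1.5]
opening: 0.0002
grasp_force: 1.5
```

```bash
python3 go.py
```

```text
t 4.98 at [0.4911 0.1017 0.1178] ang 153.26 F [-0.53  4.38  1.47] open 0.0002 gf 1.5 j [ 0.18  0.26  1.84  0.    1.04 -0.92] tilt [ 0.001  0.    -1.   ]
```

>>> apply_moves --pt "0 -0.003 0 0 0" --pt "0 -0.003 0 0 0" --pt "0 0 0 0 0"

```text
time_s: 5.23
ee_pos: [0.4887, 0.0959, 0.1176]
tcp_rot: [0.001, 0.231, 0.973, -0.0]
wrist_force: [0.7, 1.7, 0.8]
opening: 0.0004
grasp_force: 1.0
```

>>> apply_moves --pt "0 0.03 0 0 0" --pt "0 0.03 -0.03 0 0.04" --pt "0 0.03 -0.03 0 0.04" --pt "0 0.02 0 0 0.04" --pt "0 0 0 0 0.04"

```text
time_s: 5.65
ee_pos: [0.54, 0.1962, 0.1776]
tcp_rot: [0.002, 0.23, 0.973, 0.001]
wrist_force: [-0.0, -0.1, -0.7]
opening: 0.0243
grasp_force: 0.0
```

```bash
cat > lev.py <<'E'
from h import *
im,d=get_image('top'); X=cloud('top',d); np.savez('/tmp/tl.npz',im=im,d=d)
o=np.array([.5386,.0676]);hv=np.array([-.893,.45]);vv=np.array([.45,.893])
h=(X[...,2]>.143)&(X[...,2]<.17)&(X[...,0]<.6)&(X[...,0]>.4)&(abs(X[...,1]-.05)<.08); Q=X[h]
a=np.c_[(Q[:,:2]-o)@hv,(Q[:,:2]-o)@vv]; print(len(Q),'lever u,v fit slope',np.polyfit(a[:,0],a[:,1],1), 'far',a[a[:,0].argsort()][-5:].mean(0), 'angle',np.arctan2(*a.mean(0)[::-1]))
h=(X[...,2]>.120)&(X[...,2]<.142)&(X[...,0]<.475)&(X[...,0]>.38)&(abs(X[...,1]-.07)<.11);Q=X[h]
a=np.c_[(Q[:,:2]-o)@hv,(Q[:,:2]-o)@vv];print('handle n',len(Q),'mean',a.mean(0),'ratchet',-np.arctan2(a.mean(0)[1],a.mean(0)[0])-.294)
E
python3 lev.py; python3 go.py
```

```text
t 5.7 at [0.5379 0.1941 0.1762] ang 153.4 F [-0.4  -0.88 -1.41] open 0.0284 gf 0.0 j [ 0.33  0.32  1.59 -0.    1.22 -0.78] tilt [ 0.    -0.002 -1.   ]Traceback (most recent call last):
  File "lev.py", line 5, in <module>
    a=np.c_[(Q[:,:2]-o)@hv,(Q[:,:2]-o)@vv]; print(len(Q),'lever u,v fit slope',np.polyfit(a[:,0],a[:,1],1), 'far',a[a[:,0].argsort()][-5:].mean(0), 'angle',np.arctan2(*a.mean(0)[::-1]))
                                                                               ~~~~~~~~~~^^^^^^^^^^^^^^^^^
    raise TypeError("expected non-empty vector for x")
TypeError: expected non-empty vector for x
```

>>> apply_moves --pt "0 0.03 -0.02 0 0.05" --pt "0 0.03 -0.02 0 0.05" --pt "0 0 0 0 0.05"

```text
time_s: 5.95
ee_pos: [0.5671, 0.25, 0.2185]
tcp_rot: [0.002, 0.23, 0.973, 0.002]
wrist_force: [0.5, 0.0, 1.4]
opening: 0.0477
grasp_force: 0.0
```

```bash
python3 lev.py; python3 go.py
```

```text
41 lever u,v fit slope [-0.13871819 -0.00322058] far [ 0.05468257 -0.01058107] angle -0.2103057254277866
handle n 129 mean [ 0.08235051 -0.02362993] ratchet -0.014564472092901015
t 6.0 at [0.5652 0.2476 0.2168] ang 153.35 F [-0.09 -0.46 -0.12] open 0.049 gf 0.0 j [ 0.39  0.37  1.42 -0.    1.35 -0.71] tilt [ 0.002 -0.001 -1.   ]
```

```bash
python3 -c "
from h import *
im=np.load('/tmp/tl.npz')['im'];save('tl',cv2.resize(im[160:225,300:387],(800,598),interpolation=cv2.INTER_CUBIC))"
```

```text
(no output)
```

View pics/tl.png

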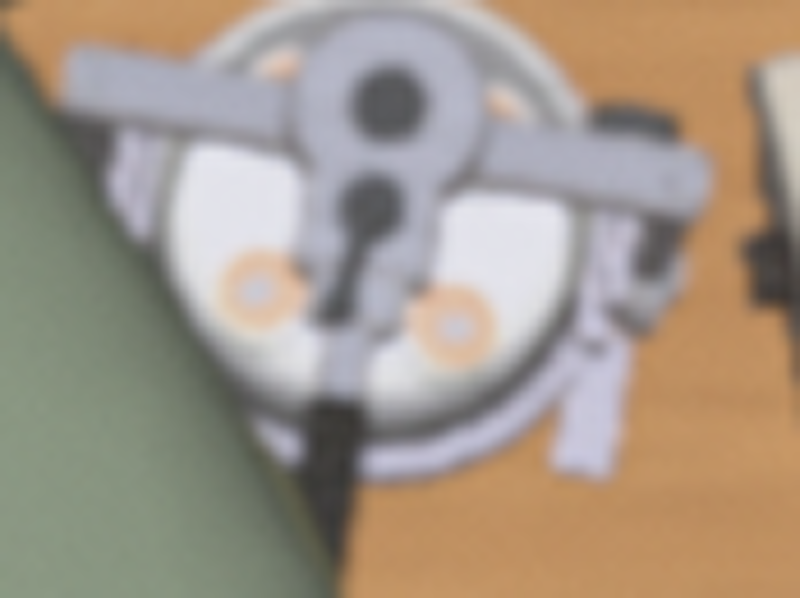

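The crop shows the lever pivot at (370,205) and its tip at (330,315), still left of the handle, which swung to about 0 instead. I'll pinch the grip, swing it to its + stop (free at tighten), then push the lever against the stop.

```bash
python3 go.py .4453 .0853 .16 169.3
```

```text
t 6.0 at [0.5652 0.2476 0.2168] ang 153.35 F [-0.09 -0.46 -0.12] open 0.049 gf 0.0 j [ 0.39  0.37  1.42 -0.    1.35 -0.71] tilt [ 0.002 -0.001 -1.   ]
turn -15.95 shift mm [  87.8 -181.7   56.7] norm 209.6
```

>>> apply_moves --pt "0 0 0 -7 0.05" --pt "0 0 0 -7 0.05" --pt "0 0 0 -2 0.05" --pt "0.018 -0.036 0 0 0.05" --pt "0.018 -0.036 0.003 0 0.05" --pt "0.018 -0.036 0.013 0 0.05" --pt "0.018 -0.036 0.02 0 0.05" --pt "0.016 -0.037 0.02 0 0.05"

```text
time_s: 6.67
ee_pos: [0.444, 0.0881, 0.1617]
tcp_rot: [-0.001, 0.093, 0.996, -0.001]
wrist_force: [0.4, -0.9, 0.3]
opening: 0.0498
grasp_force: 0.0
```

```bash
python3 go.py .4453 .0853 .096 169.3
```

```text
t 6.67 at [0.444  0.0881 0.1617] ang 169.27 F [ 0.43 -0.92  0.25] open 0.0498 gf 0.0 j [ 0.17  0.15  1.87 -0.    1.12 -1.21] tilt [-0.003 -0.002 -1.   ]
turn -0.03 shift mm [-1.9 -2.3 65.7] norm 65.8
```

>>> apply_moves --newtons 25 --pt "0 -0.001 0.035 0 0.05" --pt "0 0 0.03 0 0.05" --pt "0 0 0 0 0.05" --pt "0 0 0 0 0.0" --pt "0 0 0 0 0" --pt "0 0 0 0 0" --pt "0 0 0 0 0" --pt "0 0 0 0 0"

```text
time_s: 7.33
ee_pos: [0.4485, 0.09, 0.0996]
tcp_rot: [0.001, 0.093, 0.996, -0.0]
wrist_force: [-0.2, -1.8, 1.4]
opening: 0.0198
grasp_force: 0.9
```

```bash
python3 go.py
```

```text
t 7.33 at [0.4485 0.09   0.0996] ang 169.32 F [-0.2  -1.79  1.41] open 0.0198 gf 0.9 j [ 0.17  0.22  1.96 -0.    0.96 -1.21] tilt [ 0.002 -0.001 -1.   ]
```

>>> apply_moves --pt "0 0 0 0 0" --pt "-0.0007 -0.0116 0 -7 0" --pt "-0.0007 -0.0116 0 -7 0" --pt "-0.0007 -0.0116 0 -7 0" --pt "-0.0007 -0.0116 0 -7 0" --pt "-0.0007 -0.0116 0 -7 0" --pt "-0.0003 -0.0066 0 -4 0" --pt "0 0 0 0 0"

```text
time_s: 8.0
ee_pos: [0.4565, 0.0248, 0.0994]
tcp_rot: [-0.001, -0.245, 0.969, -0.002]
wrist_force: [-4.9, -7.3, 7.2]
opening: 0.016
grasp_force: 24.9
```

```bash
python3 go.py; python3 -c "
from station import *;import numpy as np
p=get_state()['ee_pos'];d=p[:2]-np.array([.5386,.0676]);print(np.hypot(*d),np.degrees(np.arctan2(d[1],d[0]))%360)"
```

```text
t 8.0 at [0.4565 0.0248 0.0994] ang -151.61 F [-4.92 -7.31  7.21] open 0.016 gf 24.9 j [ 0.03  0.22  1.96 -0.    0.97 -2.03] tilt [-0.002 -0.004 -1.   ]
0.09259629992185338 207.51425418307076
```

>>> apply_moves --pt "-0.0002 -0.005 0 -3 0" --pt "0 0 0 0 0" --pt "0 0 0 0 0.05" --pt "0 0 0 0 0.05" --pt "0 0 0 0 0.05" --pt "0 0 -0.03 0 0.05" --pt "0 0 -0.03 0 0.05" --pt "0 0 -0.02 0 0.03"

```text
time_s: 8.67
ee_pos: [0.461, 0.0233, 0.1806]
tcp_rot: [0.001, -0.27, 0.963, -0.0]
wrist_force: [0.6, 0.4, -0.7]
opening: 0.045
grasp_force: 0.0
```

```bash
python3 go.py
```

```text
t 8.67 at [0.461  0.0233 0.1806] ang -148.7 F [ 0.59  0.43 -0.74] open 0.045 gf 0.0 j [ 0.03  0.15  1.82  0.    1.17 -2.09] tilt [ 0.003  0.    -1.   ]
```

```bash
python3 go.py .471 .0745 .1175
```

```text
t 8.67 at [0.461  0.0233 0.1806] ang -148.7 F [ 0.59  0.43 -0.74] open 0.045 gf 0.0 j [ 0.03  0.15  1.82  0.    1.17 -2.09] tilt [ 0.003  0.    -1.   ]
turn 0 shift mm [-35.   38.6  63.2] norm 81.9
```

>>> apply_moves --pt "-0.018 0.02 0 0 0" --pt "-0.017 0.0185 0 0 0" --pt "0 0 0 0 0" --pt "0 0 0.02 0 0" --pt "0 0 0.025 0 0" --pt "0 0 0.013 0 0" --pt "0 0 0.0052 0 0" --pt "0 0 0 0 0"

```text
time_s: 9.33
ee_pos: [0.4689, 0.0739, 0.114]
tcp_rot: [-0.002, -0.27, 0.963, 0.0]
wrist_force: [0.5, 0.9, 0.5]
opening: 0.0007
grasp_force: 0.0
```

>>> apply_moves --pt "0 -0.01 0 0 0" --pt "0 -0.008 0 0 0" --pt "0 -0.005 0 0 0" --pt "0 -0.003 0 0 0"

```text
time_s: 9.67
ee_pos: [0.4844, 0.0511, 0.1161]
tcp_rot: [0.001, -0.269, 0.963, -0.0]
wrist_force: [-0.4, 0.4, 0.1]
opening: 0.0003
grasp_force: 0.0
```

>>> apply_moves --pt "0 -0.003 0 0 0" --pt "0 -0.003 0 0 0"

```text
time_s: 9.83
ee_pos: [0.4868, 0.0467, 0.1157]
tcp_rot: [0.0, -0.269, 0.963, 0.0]
wrist_force: [-0.8, 2.5, 1.4]
opening: 0.0008
grasp_force: 1.2
```

>>> apply_moves --pt "0 -0.003 0 0 0" --pt "0 -0.003 0 0 0"

```text
time_s: 10.0
ee_pos: [0.4896, 0.0428, 0.1155]
tcp_rot: [0.0, -0.269, 0.963, 0.001]
wrist_force: [-0.7, 5.0, 0.1]
opening: 0.0007
grasp_force: 2.1
```

```bash
python3 go.py .471 .0745 .1175
```

```text
t 10.0 at [0.4896 0.0428 0.1155] ang -148.76 F [-0.65  4.95  0.07] open 0.0007 gf 2.1 j [ 0.06  0.25  1.86  0.    1.03 -2.06] tilt [-0.     0.003 -1.   ]
turn 0 shift mm [-0.6 36.8 -1.9] norm 36.8
```

>>> apply_moves --pt "0 -0.002 0 0 0" --pt "0 -0.002 0 0 0"

```text
time_s: 10.17
ee_pos: [0.4914, 0.0404, 0.1155]
tcp_rot: [0.0, -0.269, 0.963, 0.002]
wrist_force: [-2.0, 8.8, 1.8]
opening: 0.0005
grasp_force: 3.5
```

>>> apply_moves --pt "0 -0.002 0 0 0" --pt "0 -0.002 0 0 0"

```text
time_s: 10.33
ee_pos: [0.493, 0.0391, 0.1157]
tcp_rot: [0.0, -0.268, 0.963, 0.004]
wrist_force: [-3.6, 17.1, 6.1]
opening: 0.0002
grasp_force: 8.5
```

>>> apply_moves --pt "0 -0.002 0 0 0" --pt "0 -0.002 0 0 0"

```text
time_s: 10.5
ee_pos: [0.4942, 0.0385, 0.116]
tcp_rot: [0.0, -0.268, 0.964, 0.007]
wrist_force: [-5.4, 26.3, 8.8]
opening: 0.0003
grasp_force: 13.3
```

>>> apply_moves --pt "0 0.02 0 0 0" --pt "0 0.03 -0.02 0 0" --pt "0 0.03 -0.03 0 0.05" --pt "0 0.04 -0.02 0 0.05" --pt "0 0.04 0 0 0.05" --pt "0 0.03 0 0 0.05" --pt "0 0 0 0 0.05"

```text
time_s: 11.08
ee_pos: [0.3967, 0.1943, 0.184]
tcp_rot: [0.0, -0.272, 0.962, 0.001]
wrist_force: [0.3, -0.7, -0.1]
opening: 0.0307
grasp_force: 0.0
```

```bash
python3 go.py; python3 v.py top tl2 300 160 387 225;  python3 -c "
from h import *
T=np.load('/tmp/tl2.npz');X=cloud('top',T['d']);h=(X[...,2]>.143)&(X[...,2]<.16)&(X[...,0]<.56)&(X[...,0]>.42)&(abs(X[...,1]-.06)<.06);Q=X[h][:,:2]-[.5386,.0676]
hv=np.array([-.864,-.503]);vv=np.array([-.503,.864]);a=np.c_[Q@hv,Q@vv];print(a.round(3).tolist())"
```

```text
t 11.08 at [0.3967 0.1943 0.184 ] ang -148.44 F [ 0.31 -0.69 -0.07] open 0.0307 gf 0.0 j [ 0.43  0.11  1.86  0.    1.17 -1.69] tilt [ 0.     0.002 -1.   ]
scale 9.195402298850574
[[0.019, -0.008], [0.022, -0.006], [0.023, -0.007], [0.022, -0.004], [0.024, -0.005], [0.025, -0.006], [0.026, -0.008], [0.02, 0.003], [0.024, -0.002], [0.026, -0.003], [0.027, -0.005], [0.029, -0.006], [0.03, -0.008], [0.03, -0.011], [0.022, 0.004], [0.024, 0.0], [0.026, -0.003], [0.029, -0.004], [0.029, -0.006], [0.031, -0.007], [0.032, -0.009], [0.033, -0.011], [0.026, 0.001], [0.027, -0.001], [0.029, -0.004], [0.031, -0.005], [0.033, -0.006], [0.034, -0.008], [0.035, -0.01], [0.036, -0.011], [0.037, -0.014], [0.033, -0.006], [0.035, -0.007], [0.037, -0.008], [0.038, -0.01], [0.039, -0.012], [0.041, -0.014], [0.041, -0.016], [0.038, -0.008], [0.04, -0.009], [0.041, -0.011], [0.042, -0.013], [0.043, -0.015], [0.044, -0.017], [0.041, -0.009], [0.043, -0.01], [0.044, -0.011], [0.045, -0.014], [0.046, -0.015], [0.045, -0.009], [0.046, -0.01], [0.047, -0.013], [0.048, -0.014], [0.045, -0.009], [0.047, -0.01], [0.048, -0.012]]
```

View pics/tl2.png

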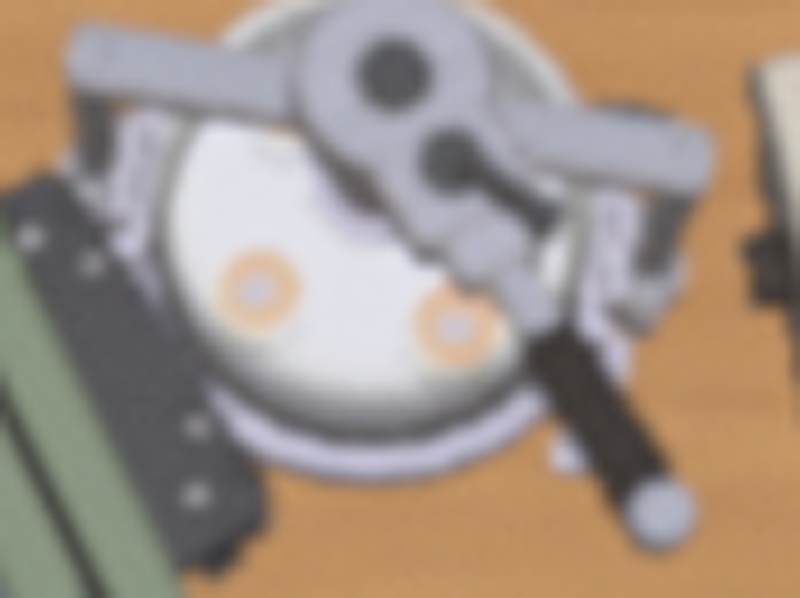

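Lever flipped: pivot (452,160), tip (545,215), now right of the handle. The bail seems tilted a few mm back within its play. Next I'll locate the grip and pinch it.

```bash
python3 -c "
from h import *
k=9.195
f=lambda u,v:(300+u/k,160+v/k)
n=onz('top',[f(392,72)],.138)[0];g=[onz('top',[f(*p)],.1355)[0] for p in((540,338),(645,495))];m=(g[0]+g[1])/2
print(n,g,m);d=m-n;print(np.hypot(*d[:2]),np.degrees(np.arctan2(d[1],d[0]))%360)"; python3 go.py .4535 .0145 .16 210
```

```text
[0.54454139 0.06614262 0.138     ] [array([0.48026283, 0.03338921, 0.1355    ]), array([0.44272976, 0.01048066, 0.1355    ])] [0.46149629 0.02193493 0.1355    ]
0.09407873014516205 208.02787092037204
t 11.13 at [0.398  0.1924 0.1838] ang -148.46 F [ 0.95  0.68 -0.48] open 0.0348 gf 0.0 j [ 0.42  0.11  1.85 -0.    1.17 -1.7 ] tilt [ 0.001 -0.    -1.   ]
turn 1.54 shift mm [  41.  -181.8   23.8] norm 187.9
```

>>> apply_moves --pt "0.006 -0.036 0 1.5 0.05" --pt "0.006 -0.036 0 0 0.05" --pt "0.006 -0.036 0.005 0 0.05" --pt "0.006 -0.036 0.015 0 0.05" --pt "0.006 -0.035 0.0 0 0.05" --pt "0 0 0.02 0 0.05" --pt "0 0 0.02 0 0.05" --pt "0 0 0 0 0.05"

```text
time_s: 11.8
ee_pos: [0.4603, 0.0188, 0.1201]
tcp_rot: [-0.004, -0.255, 0.967, 0.0]
wrist_force: [-1.4, 0.8, -0.3]
opening: 0.05
grasp_force: 0.0
```

```bash
python3 go.py .4615 .0219 .098 210
```

```text
t 11.8 at [0.4603 0.0188 0.1201] ang -150.39 F [-1.45  0.84 -0.29] open 0.05 gf 0.0 j [ 0.02  0.21  1.92 -0.    1.03 -2.07] tilt [-0.007 -0.001 -1.   ]
turn -0.39 shift mm [-2.8  2.1 22. ] norm 22.3
```

>>> apply_moves --newtons 25 --pt "-0.0028 0.002 0.02 0 0.05" --pt "0 0 0.002 0 0" --pt "0 0 0 0 0" --pt "0 0 0 0 0" --pt "0 0 0 0 0" --pt "0 0 0 0 0" --pt "0 0 0 0 0"

```text
time_s: 12.38
ee_pos: [0.4645, 0.0235, 0.1021]
tcp_rot: [0.001, -0.257, 0.966, -0.001]
wrist_force: [-0.1, -3.9, 0.4]
opening: 0.016
grasp_force: 24.9
```

>>> apply_moves --pt "-0.0007 0.0116 0 7 0" --pt "-0.0007 0.0116 0 7 0" --pt "-0.0007 0.0116 0 7 0" --pt "-0.0007 0.0116 0 7 0" --pt "-0.0007 0.0116 0 7 0" --pt "-0.0007 0.0116 0 7 0"

```text
time_s: 12.88
ee_pos: [0.4548, 0.0897, 0.1023]
tcp_rot: [0.002, 0.109, 0.994, -0.002]
wrist_force: [2.8, -9.8, -1.3]
opening: 0.0161
grasp_force: 25.0
```

>>> apply_moves --pt "-0.0007 0.0116 0 7 0" --pt "-0.0007 0.0116 0 7 0" --pt "-0.0007 0.0116 0 7 0" --pt "-0.0007 0.0116 0 7 0" --pt "-0.0007 0.0116 0 7 0" --pt "0 0 0 0 0"

```text
time_s: 13.38
ee_pos: [0.4831, 0.138, 0.1007]
tcp_rot: [0.002, 0.402, 0.916, -0.004]
wrist_force: [1.8, -12.9, -3.8]
opening: 0.0166
grasp_force: 25.2
```

```bash
cat > rr.py <<'E'
from station import *;import numpy as np
p=get_state()['ee_pos'];
for n in ([.5386,.0676],[.5445,.0661]):
    d=p[:2]-np.array(n);print('r,ang',np.hypot(*d).round(4),np.degrees(np.arctan2(d[1],d[0])).round(1)%360)
E
python3 go.py;python3 rr.py
```

```text
t 13.38 at [0.4831 0.138  0.1007] ang 132.64 F [  1.77 -12.91  -3.81] open 0.0166 gf 25.2 j [ 0.26  0.29  1.86 -0.01  1.   -0.48] tilt [ 0.    -0.008 -1.   ]
r,ang 0.0896 128.2
r,ang 0.0946 130.5
```

>>> apply_moves --pt "-0.0007 -0.0116 0 -7 0" --pt "-0.0007 -0.0116 0 -7 0" --pt "-0.0007 -0.0116 0 -7 0" --pt "-0.0007 -0.0116 0 -7 0" --pt "-0.0007 -0.0116 0 -7 0" --pt "-0.0007 -0.0116 0 -7 0"

```text
time_s: 13.88
ee_pos: [0.4509, 0.0789, 0.1013]
tcp_rot: [-0.0, 0.043, 0.999, -0.001]
wrist_force: [0.3, -3.1, -3.0]
opening: 0.0162
grasp_force: 24.8
```

>>> apply_moves --pt "-0.0007 -0.0116 0 -7 0" --pt "-0.0007 -0.0116 0 -7 0" --pt "-0.0007 -0.0116 0 -7 0" --pt "-0.0007 -0.0116 0 -7 0" --pt "-0.0007 -0.0116 0 -7 0" --pt "0 0 0 0 0"

```text
time_s: 14.38
ee_pos: [0.4626, 0.0231, 0.1014]
tcp_rot: [-0.002, -0.256, 0.967, 0.0]
wrist_force: [-2.5, -3.7, -0.2]
opening: 0.0161
grasp_force: 25.0
```

```bash
python3 go.py;python3 rr.py
```

```text
t 14.38 at [0.4626 0.0231 0.1014] ang -150.29 F [-2.52 -3.72 -0.21] open 0.0161 gf 25.0 j [ 0.02  0.23  1.94  0.    0.98 -2.06] tilt [-0.004 -0.    -1.   ]
r,ang 0.0881 210.4
r,ang 0.0925 207.7
```

>>> apply_moves --pt "-0.0007 0.0116 0 7 0" --pt "-0.0007 0.0116 0 7 0" --pt "-0.0007 0.0116 0 7 0" --pt "-0.0007 0.0116 0 7 0" --pt "-0.0007 0.0116 0 7 0" --pt "-0.0007 0.0116 0 7 0" --pt "-0.0007 0.0116 0 7 0" --pt "-0.0007 0.0116 0 7 0"

```text
time_s: 15.05
ee_pos: [0.4616, 0.1114, 0.1014]
tcp_rot: [0.002, 0.231, 0.973, -0.003]
wrist_force: [3.0, -13.2, -4.2]
opening: 0.0162
grasp_force: 25.2
```

>>> apply_moves --pt "-0.0007 0.0116 0 7 0" --pt "-0.0007 0.0116 0 7 0" --pt "-0.0007 0.0116 0 7 0" --pt "0 0 0 0 0" --pt "-0.0007 -0.0116 0 -7 0" --pt "-0.0007 -0.0116 0 -7 0" --pt "-0.0007 -0.0116 0 -7 0" --pt "-0.0007 -0.0116 0 -7 0"

```text
time_s: 15.72
ee_pos: [0.4559, 0.1014, 0.101]
tcp_rot: [0.0, 0.166, 0.986, -0.001]
wrist_force: [0.9, -5.9, -4.1]
opening: 0.0162
grasp_force: 25.1
```

>>> apply_moves --pt "-0.0007 -0.0116 0 -7 0" --pt "-0.0007 -0.0116 0 -7 0" --pt "-0.0007 -0.0116 0 -7 0" --pt "-0.0007 -0.0116 0 -7 0" --pt "-0.0007 -0.0116 0 -7 0" --pt "-0.0007 -0.0116 0 -7 0" --pt "-0.0007 -0.0116 0 -7 0" --pt "0 0 0 0 0"

```text
time_s: 16.38
ee_pos: [0.4622, 0.0231, 0.1012]
tcp_rot: [-0.002, -0.256, 0.967, 0.0]
wrist_force: [-2.5, -5.2, 0.2]
opening: 0.0157
grasp_force: 25.0
```

```bash
python3 go.py;python3 rr.py
```

```text
t 16.38 at [0.4622 0.0231 0.1012] ang -150.37 F [-2.49 -5.22  0.19] open 0.0157 gf 25.0 j [ 0.03  0.23  1.94 -0.    0.98 -2.06] tilt [-0.004 -0.001 -1.   ]
r,ang 0.0884 210.2
r,ang 0.0929 207.6
```

>>> apply_moves --pt "-0.0007 0.0116 0 7 0" --pt "-0.0007 0.0116 0 7 0" --pt "-0.0007 0.0116 0 7 0" --pt "-0.0007 0.0116 0 7 0" --pt "-0.0007 0.0116 0 7 0" --pt "-0.0007 0.0116 0 7 0" --pt "-0.0007 0.0116 0 7 0" --pt "-0.0007 0.0116 0 7 0"

```text
time_s: 17.05
ee_pos: [0.4614, 0.1116, 0.1014]
tcp_rot: [0.002, 0.232, 0.973, -0.003]
wrist_force: [3.8, -14.0, -4.5]
opening: 0.0161
grasp_force: 25.2
```

>>> apply_moves --pt "-0.0007 0.0116 0 7 0" --pt "-0.0007 0.0116 0 7 0" --pt "-0.0007 0.0116 0 7 0" --pt "0 0 0 0 0" --pt "-0.0007 -0.0116 0 -7 0" --pt "-0.0007 -0.0116 0 -7 0" --pt "-0.0007 -0.0116 0 -7 0" --pt "-0.0007 -0.0116 0 -7 0"

```text
time_s: 17.72
ee_pos: [0.4558, 0.1018, 0.101]
tcp_rot: [0.0, 0.167, 0.986, -0.001]
wrist_force: [1.4, -5.8, -4.8]
opening: 0.0166
grasp_force: 25.1
```

>>> apply_moves --pt "-0.0007 -0.0116 0 -7 0" --pt "-0.0007 -0.0116 0 -7 0" --pt "-0.0007 -0.0116 0 -7 0" --pt "-0.0007 -0.0116 0 -7 0" --pt "-0.0007 -0.0116 0 -7 0" --pt "-0.0007 -0.0116 0 -7 0" --pt "-0.0007 -0.0116 0 -7 0" --pt "0 0 0 0 0"

```text
time_s: 18.38
ee_pos: [0.4619, 0.0232, 0.1012]
tcp_rot: [-0.002, -0.256, 0.967, -0.0]
wrist_force: [-3.4, -4.9, -0.5]
opening: 0.0158
grasp_force: 25.0
```

>>> apply_moves --pt "-0.0007 0.0116 0 7 0" --pt "-0.0007 0.0116 0 7 0" --pt "-0.0007 0.0116 0 7 0" --pt "-0.0007 0.0116 0 7 0" --pt "-0.0007 0.0116 0 7 0" --pt "-0.0007 0.0116 0 7 0" --pt "-0.0007 0.0116 0 7 0" --pt "-0.0007 0.0116 0 7 0"

```text
time_s: 19.05
ee_pos: [0.4612, 0.1116, 0.1013]
tcp_rot: [0.002, 0.232, 0.973, -0.003]
wrist_force: [3.7, -13.3, -4.6]
opening: 0.0163
grasp_force: 25.2
```

>>> apply_moves --pt "-0.0007 0.0116 0 7 0" --pt "-0.0007 0.0116 0 7 0" --pt "-0.0007 0.0116 0 7 0" --pt "0 0 0 0 0" --pt "-0.0007 -0.0116 0 -7 0" --pt "-0.0007 -0.0116 0 -7 0" --pt "-0.0007 -0.0116 0 -7 0" --pt "-0.0007 -0.0116 0 -7 0"

```text
time_s: 19.72
ee_pos: [0.4556, 0.102, 0.1009]
tcp_rot: [0.0, 0.167, 0.986, -0.001]
wrist_force: [1.1, -5.3, -5.3]
opening: 0.0168
grasp_force: 25.0
```

>>> apply_moves --pt "-0.0007 -0.0116 0 -7 0" --pt "-0.0007 -0.0116 0 -7 0" --pt "-0.0007 -0.0116 0 -7 0" --pt "-0.0007 -0.0116 0 -7 0" --pt "-0.0007 -0.0116 0 -7 0" --pt "-0.0007 -0.0116 0 -7 0" --pt "-0.0007 -0.0116 0 -7 0" --pt "0 0 0 0 0"

```text
time_s: 20.38
ee_pos: [0.4617, 0.0231, 0.1012]
tcp_rot: [-0.002, -0.256, 0.967, -0.0]
wrist_force: [-3.9, -6.5, 0.2]
opening: 0.016
grasp_force: 25.0
```

```bash
python3 go.py;python3 rr.py; python3 v.py scene s4 300 150 400 225
```

```text
t 20.38 at [0.4617 0.0231 0.1012] ang -150.38 F [-3.93 -6.52  0.19] open 0.016 gf 25.0 j [ 0.03  0.23  1.94 -0.    0.98 -2.06] tilt [-0.004 -0.001 -1.   ]
r,ang 0.0889 210.0
r,ang 0.0933 207.4
scale 8.0
```

View pics/s4.png

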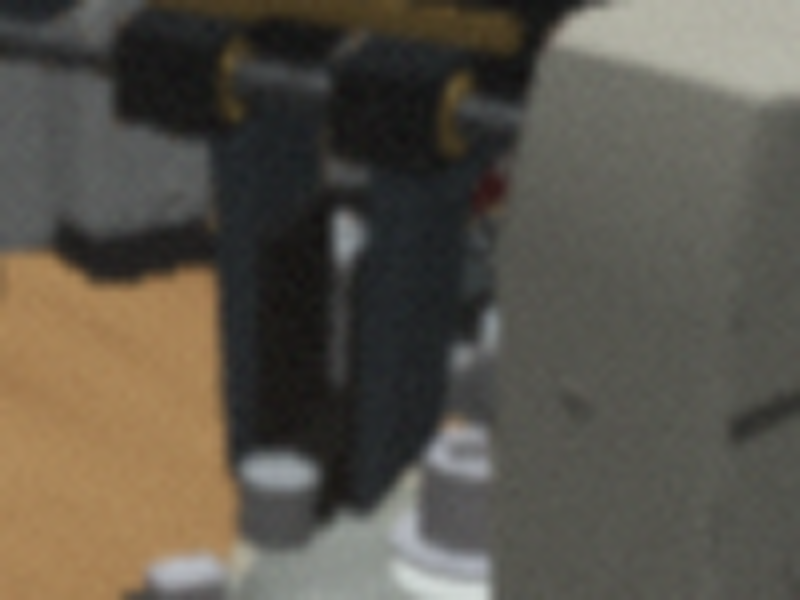

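The crop shows a gap opened above the boss at (450,430). Next, swing the handle back to about centre and measure the pot's centre for the arc.

>>> apply_moves --pt "-0.0007 0.0116 0 7 0" --pt "-0.0007 0.0116 0 7 0" --pt "-0.0007 0.0116 0 7 0" --pt "-0.0007 0.0116 0 7 0" --pt "-0.0007 0.0116 0 7 0" --pt "-0.0004 0.0076 0 4.6 0" --pt "0 0 0 0 0"

```text
time_s: 21.02
ee_pos: [0.4522, 0.0876, 0.1014]
tcp_rot: [0.0, 0.089, 0.996, -0.002]
wrist_force: [-1.3, -8.5, -1.4]
opening: 0.0163
grasp_force: 25.5
```

```bash
python3 go.py;python3 rr.py; python3 -c "
from h import *
from scipy.optimize import least_squares as L
for f in ('/tmp/top0.npz','/tmp/tl2.npz'):
    X=cloud('top',np.load(f)['d']);r=(X[...,2]>.013)&(X[...,2]<.022)&(np.abs(np.hypot(X[...,0]-.54,X[...,1]-.067)-.066)<.008)
    Q=X[r];s=L(lambda p:np.hypot(Q[:,0]-p[0],Q[:,1]-p[1])-.066,[.54,.067],loss='soft_l1',f_scale=.002);print(len(Q),s.x,np.abs(s.fun).mean())
    d=np.hypot(X[...,0]-.54,X[...,1]-.067)
    # boss/dome highest points under
    k=lambda u,v:(300+u/9.195,160+v/9.195)
print(onz('top',[k(258,290),k(457,327)],.0375))
"
```

```text
t 21.02 at [0.4522 0.0876 0.1014] ang 169.75 F [-1.33 -8.48 -1.4 ] open 0.0163 gf 25.5 j [ 0.17  0.22  1.95 -0.    0.97 -1.22] tilt [ 0.001 -0.003 -1.   ]
r,ang 0.0887 167.0
r,ang 0.0948 166.9
188 [0.54029366 0.06787138] 0.0025773556028453556
139 [0.54033025 0.0650248 ] 0.0029195136239862124
[[0.51559161 0.09763657 0.0375    ]
 [0.50467706 0.04588388 0.0375    ]]
```

```bash
python3 -c "
from h import *
X=cloud('top',np.load('/tmp/top0.npz')['d'])
for x in np.arange(.58,.84,.02):
    row=[]
    for y in np.arange(-.1,.28,.04):
        m=(abs(X[...,0]-x)<.01)&(abs(X[...,1]-y)<.02);row.append(round(float(np.nanmax(X[...,2][m])),2) if m.any() else None)
    print(round(x,2),row)"
```

```text
0.58 [0.4, 0.39, 0.04, 0.07, 0.07, 0.07, 0.0, 0.0, 0.0, 0.0]
0.6 [0.4, 0.39, 0.0, 0.0, 0.06, 0.06, 0.0, 0.0, 0.0, 0.0]
0.62 [0.38, 0.0, 0.0, 0.0, 0.01, 0.0, 0.0, 0.0, 0.0, 0.0]
0.64 [0.06, 0.06, 0.04, 0.0, 0.0, 0.0, 0.0, 0.0, 0.0, 0.0]
0.66 [0.06, 0.06, 0.04, 0.13, 0.13, 0.13, 0.0, 0.0, 0.0, 0.0]
0.68 [0.06, 0.0, 0.0, 0.13, 0.13, 0.13, 0.13, 0.13, 0.13, 0.13]
0.7 [0.0, 0.0, 0.0, 0.13, 0.13, 0.13, 0.13, 0.13, 0.13, 0.13]
0.72 [0.0, 0.0, 0.0, 0.13, 0.13, 0.13, 0.13, 0.13, 0.13, 0.13]
0.74 [0.0, 0.0, 0.22, 0.22, 0.17, 0.13, 0.13, 0.13, 0.13, 0.13]
0.76 [0.04, 0.0, 0.23, 0.23, 0.22, 0.22, 0.22, 0.13, 0.13, 0.13]
0.78 [0.29, 0.06, 0.23, 0.23, 0.23, 0.23, 0.23, 0.22, 0.13, 0.13]
0.8 [0.29, 0.13, 0.24, 0.24, 0.24, 0.23, 0.23, 0.23, 0.13, 0.0]
0.82 [0.29, 0.13, 0.24, 0.24, 0.24, 0.23, 0.23, 0.23, 0.13, 0.0]
```

>>> apply_moves --newtons 25 --pt "-0.0204 0 -0.0138 0 0" --pt "0 0 0 0 0"

```text
time_s: 21.18
ee_pos: [0.4729, 0.0834, 0.1159]
tcp_rot: [-0.0, 0.089, 0.996, -0.001]
wrist_force: [-2.1, -6.5, -1.4]
opening: 0.0165
grasp_force: 25.1
```

```bash
python3 -c "
from h import *
for n,f in (('top','top0'),('scene','scene0')):
    X=cloud(n,np.load('/tmp/%s.npz'%f)['d'])
    for x in np.arange(.5,.7,.02):
        m=(abs(X[...,0]-x)<.01)&(X[...,1]<.03)&(X[...,1]>-.3)&(X[...,2]>.15); print(n,round(x,2),X[...,1][m].max().round(3) if m.any() else None)"
```

```text
top 0.5 -0.06
top 0.52 -0.057
top 0.54 -0.054
top 0.56 -0.051
top 0.58 -0.066
top 0.6 -0.076
top 0.62 -0.092
top 0.64 None
top 0.66 None
top 0.68 None
scene 0.5 -0.086
scene 0.52 -0.067
scene 0.54 -0.057
scene 0.56 -0.057
scene 0.58 -0.08
scene 0.6 -0.083
scene 0.62 -0.165
scene 0.64 None
scene 0.66 None
scene 0.68 None
```

>>> apply_moves --pt "-0.0223 0 -0.01 0 0" --pt "-0.0237 0 -0.0059 0 0" --pt "-0.0243 0 -0.0017 0 0" --pt "0 0 0 0 0"

```text
time_s: 21.52
ee_pos: [0.544, 0.0703, 0.1328]
tcp_rot: [0.001, 0.089, 0.996, -0.002]
wrist_force: [-1.4, -6.8, 4.8]
opening: 0.0161
grasp_force: 25.0
```

>>> apply_moves --pt "-0.0243 0 0.0026 0 0" --pt "-0.0235 0 0.0067 0 0" --pt "0 0 0 0 0"

```text
time_s: 21.77
ee_pos: [0.5926, 0.0616, 0.1238]
tcp_rot: [0.002, 0.088, 0.996, -0.002]
wrist_force: [1.0, -7.8, 4.8]
opening: 0.0166
grasp_force: 25.0
```

>>> apply_moves --pt "-0.0219 0 0.0107 0 0" --pt "-0.0141 0 0.0097 0 0" --pt "-0.0102 0 0.0088 0 0" --pt "0 0 0 0 0"

```text
time_s: 22.1
ee_pos: [0.6403, 0.0532, 0.0959]
tcp_rot: [0.006, 0.088, 0.996, -0.003]
wrist_force: [5.8, -7.9, 5.9]
opening: 0.017
grasp_force: 25.1
```

```bash
python3 go.py
```

```text
t 22.1 at [0.6403 0.0532 0.0959] ang 169.94 F [ 5.8  -7.93  5.92] open 0.017 gf 25.1 j [ 0.07  0.49  1.55 -0.01  1.1  -1.32] tilt [ 0.012 -0.006 -1.   ]
```

>>> apply_moves --pt "-0.004 0 0.006 0 0" --pt "-0.003 0 0.006 0 0" --pt "0 0 0 0 0"

```text
time_s: 22.35
ee_pos: [0.6447, 0.0532, 0.0901]
tcp_rot: [0.006, 0.087, 0.996, -0.002]
wrist_force: [-5.7, -7.6, 29.0]
opening: 0.0176
grasp_force: 25.5
```

>>> apply_moves --pt "0 0 0 0 0.06" --pt "0 0 0 0 0.06" --pt "0 0 0 0 0.06" --pt "0 0 0 0 0.06" --pt "0 0 -0.03 0 0.06" --pt "0 0 -0.04 0 0.06" --pt "0 0 -0.04 0 0.06" --pt "0 0 -0.03 0 0.06"

```text
time_s: 23.02
ee_pos: [0.6417, 0.0557, 0.225]
tcp_rot: [0.001, 0.086, 0.996, 0.0]
wrist_force: [1.1, 0.6, 1.0]
opening: 0.06
grasp_force: 0.0
```

>>> apply_moves --pt "0.04 0.01 0 0 0.06" --pt "0.04 0.03 0 0 0.06" --pt "0.01 0.04 0 0 0.06" --pt "0 0.04 0 0 0.06" --pt "0 0.04 0 0 0.06" --pt "0 0.03 0 0 0.06" --pt "0 0 0 0 0.06"

```text
time_s: 23.6
ee_pos: [0.5905, 0.2579, 0.2208]
tcp_rot: [-0.0, 0.084, 0.996, 0.001]
wrist_force: [0.9, -0.3, -0.1]
opening: 0.06
grasp_force: 0.0
```

```bash
python3 go.py; python3 v.py top t5 260 110 400 215; python3 -c "
from h import *
X=cloud('top',np.load('/tmp/t5.npz')['d'])
m=(X[...,2]>.09)&(X[...,0]>.58)&(X[...,0]<.655)&(abs(X[...,1]-.05)<.03);Q=X[m];print('handle top',len(Q),Q.mean(0) if len(Q) else '', Q.max(0) if len(Q) else '')
m=(X[...,2]>.07)&(X[...,2]<.095)&(np.hypot(X[...,0]-.538,X[...,1]-.067)<.035);Q=X[m];print('boss',len(Q),np.median(Q,0),Q.min(0),Q.max(0))"
```

```text
t 23.6 at [0.5905 0.2579 0.2208] ang 170.39 F [ 0.91 -0.26 -0.15] open 0.06 gf 0.0 j [ 0.39  0.42  1.34  0.    1.39 -1.01] tilt [-0.001  0.003 -1.   ]
scale 5.714285714285714
handle top 110 [0.62661718 0.05667704 0.14144334] [0.65433471 0.06617536 0.16373262]
boss 135 [0.53581218 0.06826166 0.08725052] [0.51832686 0.05104516 0.0700703 ] [0.5715029  0.08364763 0.09228391]
```

View pics/t5.png

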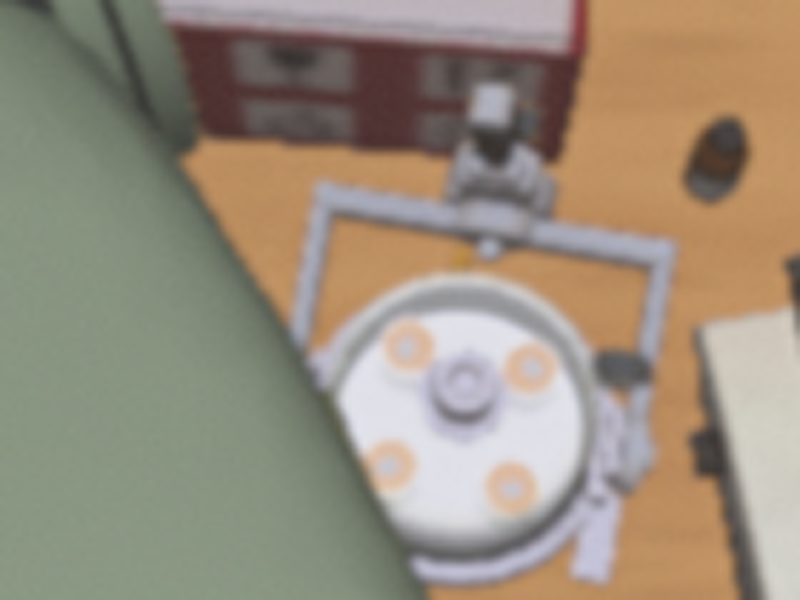

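All four mounts are visible through the dome, with the boss at (465,383) and the bail folded with its knob at (492,103). Computing both positions.

```bash
python3 -c "
from h import *
k=5.714
f=lambda u,v:(260+u/k-.4,110+v/k-.4)
print('knob',onz('top',[f(492,103)],.163));b=onz('top',[f(465,381)],.092)[0];print('boss',b)
print('mounts',onz('top',[f(408,347),f(530,370),f(388,466),f(511,488)],.038).round(4).tolist())"
python3 go.py .5385 .067 .15 170
```

```text
knob [[0.62705177 0.05820674 0.163     ]]
boss [0.53815986 0.06807863 0.092     ]
mounts [[0.5683, 0.0894, 0.038], [0.5571, 0.0378, 0.038], [0.5165, 0.099, 0.038], [0.506, 0.0475, 0.038]]
t 23.65 at [0.5902 0.2548 0.2207] ang 170.34 F [ 0.57 -0.45  0.19] open 0.0601 gf 0.0 j [ 0.39  0.41  1.34  0.    1.39 -1.01] tilt [-0.002 -0.    -1.   ]
turn 0.34 shift mm [  18.2 -193.9   70.8] norm 207.2
```

>>> apply_moves --pt "0.003 -0.038 0 0 0.06" --pt "0.003 -0.038 0 0 0.06" --pt "0.004 -0.039 0 0 0.06" --pt "0.004 -0.039 0.01 0 0.06" --pt "0.004 -0.039 0.02 0 0.06" --pt "0 0 0.02 0 0.06" --pt "0 0 0.02 0 0.06" --pt "0 0 0 0 0.06"

```text
time_s: 24.32
ee_pos: [0.5369, 0.0645, 0.1496]
tcp_rot: [-0.004, 0.087, 0.996, -0.001]
wrist_force: [-0.5, -0.1, 0.5]
opening: 0.0601
grasp_force: 0.0
```

```bash
python3 go.py .538 .068 .051 170
```

```text
t 24.32 at [0.5369 0.0645 0.1496] ang 169.97 F [-0.48 -0.08  0.47] open 0.0601 gf 0.0 j [ 0.1   0.3   1.7  -0.    1.15 -1.3 ] tilt [-0.008 -0.001 -1.   ]
turn -0.03 shift mm [-1.3  3.9 98.6] norm 98.7
```

>>> apply_moves --pt "-0.0013 0.002 0.03 0 0.06" --pt "0 0 0.03 0 0.06" --pt "0 0 0.02 0 0.06" --pt "0 0 0 0 0.06" --pt "0 0 0 0 0.06"

```text
time_s: 24.73
ee_pos: [0.5419, 0.0681, 0.0735]
tcp_rot: [-0.001, 0.086, 0.996, -0.0]
wrist_force: [-0.1, 0.0, 1.2]
opening: 0.06
grasp_force: 0.0
```

```bash
python3 go.py .538 .068 .051 170
```

```text
t 24.73 at [0.5419 0.0681 0.0735] ang 170.15 F [-0.15  0.04  1.22] open 0.06 gf 0.0 j [ 0.1   0.38  1.8  -0.    0.97 -1.29] tilt [-0.001 -0.    -1.   ]
turn 0.15 shift mm [ 3.8 -0.8 22.5] norm 22.8
```

>>> apply_moves --newtons 45 --pt "0.0035 -0.0008 0.012 0 0.06" --pt "0 0 0.01 0 0.06" --pt "0 0 0 0 0.02" --pt "0 0 0 0 0.02" --pt "0 0 0 0 0.02" --pt "0 0 0 0 0.02" --pt "0 0 0 0 0.02" --pt "0 0 0 0 0.02"

```text
time_s: 25.4
ee_pos: [0.5389, 0.0682, 0.0519]
tcp_rot: [0.001, 0.086, 0.996, 0.0]
wrist_force: [0.2, 0.4, 1.1]
opening: 0.0246
grasp_force: 45.0
```

```bash
python3 go.py .538 .068 .051 170
```

```text
t 25.4 at [0.5389 0.0682 0.0519] ang 170.16 F [0.25 0.38 1.08] open 0.0246 gf 45.0 j [ 0.1   0.4   1.83  0.    0.91 -1.29] tilt [ 0.001  0.    -1.   ]
turn 0.16 shift mm [ 0.9 -0.4  0.9] norm 1.3
```

>>> apply_moves --pt "0 0 -0.005 0 0.02" --pt "0 0 -0.01 0 0.02" --pt "0 0 -0.015 0 0.02" --pt "0 0 -0.02 0 0.02" --pt "0 0 -0.02 0 0.02" --pt "0 0 -0.02 0 0.02" --pt "0 0 0 0 0.02"

```text
time_s: 25.98
ee_pos: [0.5411, 0.0683, 0.1459]
tcp_rot: [0.004, 0.086, 0.996, 0.001]
wrist_force: [1.3, 0.2, -2.4]
opening: 0.0242
grasp_force: 45.0
```

```bash
python3 go.py .575 .225 .142
```

```text
t 25.98 at [0.5411 0.0683 0.1459] ang 170.17 F [ 1.31  0.21 -2.36] open 0.0242 gf 45.0 j [ 0.1   0.3   1.71  0.    1.12 -1.29] tilt [ 0.009  0.001 -1.   ]
turn 0 shift mm [ -6.6 160.2   4.3] norm 160.3
```

>>> apply_moves --pt "-0.001 0.015 0 0 0.02" --pt "-0.001 0.02 0 0 0.02" --pt "-0.001 0.025 0 0 0.02" --pt "-0.001 0.025 0 0 0.02" --pt "-0.001 0.025 0 0 0.02" --pt "-0.001 0.025 0 0 0.02" --pt "0 0.025 0 0 0.02" --pt "0 0 0 0 0.02"

```text
time_s: 26.65
ee_pos: [0.5719, 0.2291, 0.14]
tcp_rot: [-0.0, 0.084, 0.996, 0.001]
wrist_force: [1.0, -0.3, -2.9]
opening: 0.0248
grasp_force: 45.0
```

>>> apply_moves --pt "0 0 0.025 0 0.02" --pt "0 0 0.025 0 0.02" --pt "0 0 0.02 0 0.02" --pt "0 0 0.015 0 0.02" --pt "0 0 0.008 0 0.02" --pt "0 0 0 0 0.02"

```text
time_s: 27.15
ee_pos: [0.5697, 0.2236, 0.0457]
tcp_rot: [-0.003, 0.086, 0.996, -0.001]
wrist_force: [-0.5, 0.6, -2.5]
opening: 0.0246
grasp_force: 45.0
```

```bash
python3 go.py .575 .225 .04; python3 -c "
from h import *
im,d=get_image('scene');np.savez('/tmp/s6.npz',im=im,d=d)
X=cloud('scene',d);X=X[(np.hypot(X[...,0]-.57,X[...,1]-.22)<.07)];z=X[:,2];print(np.histogram(z,bins=[-.01,0,.004,.008,.012,.016,.02,.03,.05,.08,.12]))"
```

```text
t 27.15 at [0.5697 0.2236 0.0457] ang 170.16 F [-0.52  0.64 -2.45] open 0.0246 gf 45.0 j [ 0.36  0.5   1.67 -0.    0.98 -1.04] tilt [-0.005 -0.002 -1.   ]
turn 0 shift mm [-5.   2.3  5.7] norm 7.9
(array([ 124,   98,   16,   43,   42,   55,  191,  481, 1003,  432]), array([-0.01 ,  0.   ,  0.004,  0.008,  0.012,  0.016,  0.02 ,  0.03 ,
        0.05 ,  0.08 ,  0.12 ]))
```

Still held and not slipped. Lowering to contact, watching the force.

>>> apply_moves --pt "0 0 0.003 0 0.02" --pt "0 0 0.002 0 0.02" --pt "0 0 0 0 0.02"

```text
time_s: 27.45
ee_pos: [0.572, 0.2248, 0.0439]
tcp_rot: [0.0, 0.086, 0.996, 0.0]
wrist_force: [-0.6, 0.4, -2.4]
opening: 0.0247
grasp_force: 45.0
```

>>> apply_moves --pt "0 0 0.002 0 0.02" --pt "0 0 0 0 0.02"

```text
time_s: 27.62
ee_pos: [0.5718, 0.2247, 0.0416]
tcp_rot: [0.0, 0.086, 0.996, 0.0]
wrist_force: [-0.3, 0.6, -2.9]
opening: 0.0246
grasp_force: 45.0
```

>>> apply_moves --pt "0 0 0.002 0 0.02" --pt "0 0 0 0 0.02"

```text
time_s: 27.78
ee_pos: [0.5721, 0.2248, 0.0399]
tcp_rot: [0.001, 0.086, 0.996, 0.0]
wrist_force: [-0.4, 0.0, -0.5]
opening: 0.0245
grasp_force: 45.0
```

>>> apply_moves --pt "0 0 0.0005 0 0.02" --pt "0 0 0 0 0.035" --pt "0 0 0 0 0.05" --pt "0 0 0 0 0.06" --pt "0 0 0 0 0.06" --pt "0 0 0 0 0.06" --pt "0 0 -0.02 0 0.06" --pt "0 0 -0.03 0 0.06"

```text
time_s: 28.45
ee_pos: [0.5693, 0.2238, 0.0862]
tcp_rot: [-0.003, 0.086, 0.996, -0.002]
wrist_force: [-0.1, -0.0, 0.3]
opening: 0.0596
grasp_force: 0.0
```

>>> apply_moves --pt "0 0 -0.035 0 0.045" --pt "0.04 -0.01 -0.01 0 0.045" --pt "0.04 -0.01 0 0 0.045" --pt "0.04 0 0 0 0.045" --pt "0.04 0 0 0 0.045" --pt "0.04 0 0 0 0.045" --pt "0.04 0 0 0 0.045" --pt "0 0 0 0 0.045"

```text
time_s: 29.12
ee_pos: [0.3255, 0.245, 0.1332]
tcp_rot: [-0.003, 0.084, 0.996, -0.001]
wrist_force: [-0.5, -1.0, -0.1]
opening: 0.0452
grasp_force: 0.0
```

```bash
python3 go.py; python3 v.py top t7 230 120 410 255; python3 -c "
from h import *
X=cloud('top',np.load('/tmp/t7.npz')['d'])
m=(X[...,2]>.07)&(X[...,2]<.09)&(np.hypot(X[...,0]-.572,X[...,1]-.225)<.03);print('boss',m.sum(),np.median(X[m],0))"
```

```text
t 29.12 at [0.3255 0.245  0.1332] ang 170.35 F [-0.46 -0.98 -0.13] open 0.0452 gf 0.0 j [ 0.62  0.11  2.    0.    1.04 -0.79] tilt [-0.005 -0.002 -1.   ]
scale 4.444444444444445
boss 98 [0.57108732 0.2253664  0.076993  ]
```

View pics/t7.png

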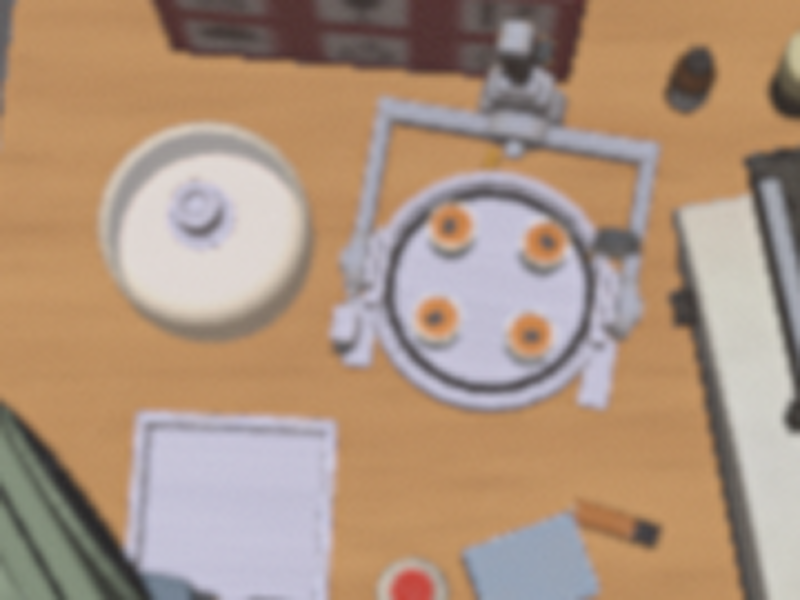

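The dome stands upright behind the tray and four orange-topped mounts are visible at (452,227), (545,243), (437,320) and (530,336). The tray's back corners are at (140,412) and (335,422). Measuring mounts and tray from both views.

```bash
cat > m.py <<'E'
from h import *
def tri(a,b):
    o1,r1=ray('top',[a]);o2,r2=ray('scene',[b]);A=np.c_[r1[0],-r2[0]];k=np.linalg.lstsq(A,o2-o1,rcond=None)[0]
    p,q=o1+r1[0]*k[0],o2+r2[0]*k[1];return (p+q)/2,np.linalg.norm(p-q)
def orange(im,box):
    hsv=cv2.cvtColor(im,cv2.COLOR_RGB2HSV);m=cv2.inRange(hsv,(4,130,110),(16,255,255));M=np.zeros_like(m);u0,v0,u1,v1=box;M[v0:v1,u0:u1]=m[v0:v1,u0:u1]
    M=cv2.morphologyEx(M,cv2.MORPH_CLOSE,np.ones((5,5)))
    n,l,s,c=cv2.connectedComponentsWithStats(M);return [(c[i].round(2),s[i,4],s[i,:4]) for i in range(1,n) if s[i,4]>12]
im,d=get_image('top');X=cloud('top',d)
for c,a,b in orange(im,(320,162,360,203)):
    bc=(b[0]+b[2]/2-.5,b[1]+b[3]/2-.5); print(c,a,b,'P',onz('top',[bc],.038)[0].round(4),'depth z',X[int(c[1])-1:int(c[1])+2,int(c[0])-1:int(c[0])+2,2].mean().round(4))
i2,d2=get_image('scene');X2=cloud('scene',d2)
for c,a,b in orange(i2,(320,200,400,270)): print('scene',c,a,X2[int(c[1]),int(c[0])].round(4))
# tray
hsv=cv2.cvtColor(im,cv2.COLOR_RGB2HSV); m=((X[...,2]>-.005)&(X[...,2]<.022)&(hsv[...,1]<70)&(X[...,0]>.3)&(X[...,0]<.52)&(X[...,1]>.12)&(X[...,1]<.32)&(hsv[...,2]>120)).astype(np.uint8)
n,l,s,c=cv2.connectedComponentsWithStats(m);i=1+s[1:,4].argmax();pts=np.argwhere(l==i)[:,::-1].astype(float)
W=onz('top',pts,.016)[:,:2];r=cv2.minAreaRect((W*1000).astype(np.float32));print('tray',s[i],r)
E
python3 m.py
```

```text
[331.21 170.11] 38 [328 167   7   7] P [0.5691 0.0894 0.038 ] depth z 0.0344
[352.17 174.05] 42 [349 171   7   7] P [0.5581 0.0386 0.038 ] depth z 0.0341
[328.37 190.5 ] 30 [325 188   7   7] P [0.5168 0.0978 0.038 ] depth z 0.0344
[349.   194.76] 41 [346 192   7   7] P [0.506  0.0476 0.038 ] depth z 0.0353
scene [339.25 228.65] 20 [0.5215 0.103  0.0367]
scene [351.61 240.87] 23 [0.5122 0.0551 0.036 ]
tray [ 258  212   48   49 1796] ((414.16357421875, 212.13063049316406), (112.09590148925781, 112.71321868896484), 86.28914642333984)
```

```bash
python3 -c "
from h import *
X=cloud('top',np.load('/tmp/t7.npz')['d']);q=X[236:256,310:342].reshape(-1,3);print('bottle',q[q[:,2].argmax()], np.nanmax(q[:,2]))
m=q[q[:,2]>.06];print(m.min(0),m.max(0))"; python3 go.py .517 .0985 .06 169
```

```text
bottle [nan nan nan] 0.07429880529222033
[0.36180321 0.10331075 0.06632547] [0.37802859 0.12584731 0.07429881]
t 29.27 at [0.3331 0.2465 0.1342] ang 170.23 F [ 0.53  0.36 -0.66] open 0.045 gf 0.0 j [ 0.61  0.11  1.99 -0.    1.03 -0.79] tilt [ 0.002  0.001 -1.   ]
turn 1.23 shift mm [-208.6 -110.2   74.4] norm 247.4
```

>>> apply_moves --pt "-0.03 -0.016 0 1.2 0.038" --pt "-0.03 -0.016 0 0 0.038" --pt "-0.03 -0.016 0 0 0.038" --pt "-0.03 -0.016 0 0 0.038" --pt "-0.03 -0.016 0.01 0 0.038" --pt "-0.03 -0.016 0.025 0 0.038" --pt "-0.0286 -0.014 0.035 0 0.038" --pt "0 0 0 0 0.038"

```text
time_s: 29.93
ee_pos: [0.5158, 0.0969, 0.0627]
tcp_rot: [-0.003, 0.099, 0.995, -0.001]
wrist_force: [-0.3, -0.1, -1.1]
opening: 0.0376
grasp_force: 0.0
```

```bash
python3 go.py .517 .0985 .003 169
```

```text
t 29.93 at [0.5158 0.0969 0.0627] ang 168.68 F [-0.3  -0.12 -1.13] open 0.0376 gf 0.0 j [ 0.16  0.36  1.86 -0.    0.93 -1.21] tilt [-0.005 -0.002 -1.   ]
turn -0.32 shift mm [-1.1  2.  59.7] norm 59.7
```

>>> apply_moves --pt "0 0.001 0.025 0 0.038" --pt "0 0 0.015 0 0.038" --pt "0 0 0 0 0.038" --pt "0 0 0 0 0.038"

```text
time_s: 30.27
ee_pos: [0.514, 0.1018, 0.0278]
tcp_rot: [-0.001, 0.097, 0.995, -0.0]
wrist_force: [-0.8, 0.2, 1.1]
opening: 0.0385
grasp_force: 0.0
```

```bash
python3 go.py .517 .0985 .003 169; python3 -c "
from h import *
im,d=get_image('scene');np.savez('/tmp/s8.npz',im=im,d=d);X=cloud('scene',d);p=get_state()['ee_pos']
m=(np.hypot(X[...,0]-p[0],X[...,1]-p[1])<.055)&(im.max(2)<75)&(X[...,2]>.03);print(m.sum(),np.sort(X[m][:,2])[:60:6])"
```

```text
t 30.27 at [0.514  0.1018 0.0278] ang 168.91 F [-0.79  0.18  1.13] open 0.0385 gf 0.0 j [ 0.17  0.4   1.9   0.    0.84 -1.2 ] tilt [-0.001 -0.    -1.   ]
turn -0.09 shift mm [-3.6 -2.6 24.8] norm 25.2
6705 [0.03054665 0.05243697 0.05356037 0.05424694 0.05526642 0.05580032
 0.05636169 0.05686187 0.05714391 0.0575981 ]
```

>>> apply_moves --newtons 20 --pt "-0.0034 -0.0026 0.005 0 0.038" --pt "0 0 0.015 0 0.038" --pt "0 0 0.005 0 0.038" --pt "0 0 0 0 0.038" --pt "0 0 0 0 0.02" --pt "0 0 0 0 0.02" --pt "0 0 0 0 0.02" --pt "0 0 0 0 0.02"

```text
time_s: 30.98
ee_pos: [0.5169, 0.0992, 0.0039]
tcp_rot: [0.001, 0.096, 0.995, 0.0]
wrist_force: [-0.3, 0.6, 1.7]
opening: 0.0258
grasp_force: 20.0
```

```bash
python3 go.py .517 .0985 .05 169
```

```text
t 30.98 at [0.5169 0.0992 0.0039] ang 168.97 F [-0.32  0.62  1.71] open 0.0258 gf 20.0 j [ 0.17  0.43  1.92  0.    0.78 -1.21] tilt [ 0.002  0.    -1.   ]
turn -0.03 shift mm [ -0.3  -0.7 -46.1] norm 46.1
```

>>> apply_moves --pt "0 0 -0.012 0 0.02" --pt "0 0 -0.02 0 0.02" --pt "0 0 -0.018 0 0.02" --pt "0 0 0 0 0.02"

```text
time_s: 31.32
ee_pos: [0.5189, 0.0995, 0.0565]
tcp_rot: [0.003, 0.096, 0.995, 0.001]
wrist_force: [1.2, -0.1, 0.5]
opening: 0.0261
grasp_force: 20.0
```

```bash
python3 m.py | grep tray; python3 go.py .4397 .2346 .05 169
```

```text
tray [ 257  212   49   49 2118] ((414.119384765625, 211.96768188476562), (112.52345275878906, 112.90422821044922), 86.16791534423828)
t 31.42 at [0.5166 0.0991 0.0536] ang 168.97 F [-0.35 -0.23 -0.84] open 0.0261 gf 20.0 j [ 0.17  0.37  1.87  0.    0.9  -1.21] tilt [ 0.001  0.    -1.   ]
turn -0.03 shift mm [101.3 118.3   3.5] norm 155.8
```

>>> apply_moves --pt "0.017 0.0197 0 0 0.02" --pt "0.017 0.0197 0 0 0.02" --pt "0.017 0.0197 0 0 0.02" --pt "0.017 0.0197 0 0 0.02" --pt "0.017 0.0197 0 0 0.02" --pt "0.0163 0.0197 0 0 0.02" --pt "0 0 0.02 0 0.02" --pt "0 0 0.01 0 0.02"

```text
time_s: 32.08
ee_pos: [0.4375, 0.2348, 0.0211]
tcp_rot: [-0.001, 0.095, 0.995, -0.001]
wrist_force: [-0.3, 0.2, -0.6]
opening: 0.0262
grasp_force: 20.0
```

>>> apply_moves --pt "0 0 0.008 0 0.02" --pt "0 0 0.008 0 0.02" --pt "0 0 0 0 0.02" --pt "0 0 0 0 0.02"

```text
time_s: 32.42
ee_pos: [0.4395, 0.2337, 0.0066]
tcp_rot: [-0.001, 0.097, 0.995, -0.0]
wrist_force: [-0.2, -0.3, -0.8]
opening: 0.0265
grasp_force: 20.0
```

```bash
python3 go.py .4397 .2346 -.005 169
```

```text
t 32.42 at [0.4395 0.2337 0.0066] ang 168.9 F [-0.22 -0.27 -0.79] open 0.0265 gf 20.0 j [ 0.47  0.4   1.98 -0.    0.76 -0.91] tilt [-0.001 -0.001 -1.   ]
turn -0.1 shift mm [ 0.   0.9 11.6] norm 11.7
```

>>> apply_moves --pt "0 0 0.006 0 0.02" --pt "0 0 0.003 0 0.02" --pt "0 0 0.001 0 0.02" --pt "0 0 0 0 0.02"

```text
time_s: 32.75
ee_pos: [0.4395, 0.2343, -0.0029]
tcp_rot: [-0.0, 0.096, 0.995, -0.0]
wrist_force: [0.5, 1.0, -0.1]
opening: 0.0259
grasp_force: 20.0
```

>>> apply_moves --pt "0 0 0.0015 0 0.02" --pt "0 0 0 0 0.02"

```text
time_s: 32.92
ee_pos: [0.4396, 0.2344, -0.0043]
tcp_rot: [0.0, 0.096, 0.995, 0.0]
wrist_force: [0.7, 0.1, -0.3]
opening: 0.0261
grasp_force: 20.0
```

>>> apply_moves --pt "0 0 0.001 0 0.02" --pt "0 0 0 0 0.02"

```text
time_s: 33.08
ee_pos: [0.4397, 0.2346, -0.0051]
tcp_rot: [0.0, 0.096, 0.995, 0.0]
wrist_force: [0.5, -0.6, 1.4]
opening: 0.0258
grasp_force: 20.0
```

>>> apply_moves --pt "0 0 0 0 0.035" --pt "0 0 0 0 0.035" --pt "0 0 0 0 0.035" --pt "0 0 -0.01 0 0.035" --pt "0 0 -0.03 0 0.035" --pt "0 0 -0.03 0 0.035" --pt "0 0 0 0 0.038"

```text
time_s: 33.67
ee_pos: [0.4432, 0.2364, 0.0703]
tcp_rot: [0.005, 0.096, 0.995, 0.003]
wrist_force: [0.5, -0.4, 0.5]
opening: 0.0375
grasp_force: 0.0
```

```bash
python3 go.py .507 .0478 .064 169
```

```text
t 33.67 at [0.4432 0.2364 0.0703] ang 168.97 F [ 0.5  -0.41  0.46] open 0.0375 gf 0.0 j [ 0.47  0.31  1.91  0.    0.91 -0.91] tilt [ 0.01   0.005 -1.   ]
turn -0.03 shift mm [ -98.5 -173.     6. ] norm 199.2
```

>>> apply_moves --pt "-0.0145 -0.0244 0 0 0.038" --pt "-0.0145 -0.0244 0 0 0.038" --pt "-0.0145 -0.0244 0 0 0.038" --pt "-0.0145 -0.0244 0 0 0.038" --pt "-0.0145 -0.0244 0 0 0.038" --pt "-0.0145 -0.0244 0 0 0.038" --pt "-0.0145 -0.0244 0.01 0 0.038" --pt "0 0 0.02 0 0.038"

```text
time_s: 34.33
ee_pos: [0.5106, 0.0438, 0.0367]
tcp_rot: [0.004, 0.098, 0.995, -0.0]
wrist_force: [0.5, 0.7, -0.8]
opening: 0.0383
grasp_force: 0.0
```

>>> apply_moves --pt "0 0 0.005 0 0.038" --pt "0 0 0 0 0.038" --pt "0 0 0 0 0.038"

```text
time_s: 34.58
ee_pos: [0.5061, 0.0479, 0.0298]
tcp_rot: [-0.0, 0.096, 0.995, 0.0]
wrist_force: [-0.6, 0.2, 0.0]
opening: 0.0381
grasp_force: 0.0
```

```bash
python3 go.py .5065 .0477 .0035 169
```

```text
t 34.58 at [0.5061 0.0479 0.0298] ang 169.0 F [-0.64  0.2   0.  ] open 0.0381 gf 0.0 j [ 0.07  0.38  1.94  0.    0.83 -1.31] tilt [-0.001  0.    -1.   ]
turn 0.0 shift mm [-0.4 -0.1 26.3] norm 26.3
```

>>> apply_moves --newtons 20 --pt "0 0 0.015 0 0.038" --pt "0 0 0.0085 0 0.038" --pt "0 0 0.0025 0 0.038" --pt "0 0 0 0 0.038" --pt "0 0 0 0 0.02" --pt "0 0 0 0 0.02" --pt "0 0 0 0 0.02" --pt "0 0 0 0 0.02"

```text
time_s: 35.25
ee_pos: [0.5069, 0.0475, 0.0042]
tcp_rot: [0.001, 0.096, 0.995, 0.0]
wrist_force: [0.4, 0.3, 0.8]
opening: 0.026
grasp_force: 20.0
```

>>> apply_moves --pt "0 0 -0.012 0 0.02" --pt "0 0 -0.02 0 0.02" --pt "0 0 -0.018 0 0.02" --pt "0 0 0 0 0.02" --pt "0 0 0 0 0.02"

```text
time_s: 35.67
ee_pos: [0.5071, 0.0474, 0.0543]
tcp_rot: [0.001, 0.096, 0.995, 0.0]
wrist_force: [-0.4, 0.3, -0.0]
opening: 0.0259
grasp_force: 20.0
```

```bash
python3 m.py | grep tray; python3 go.py .4367 .1866 .05 169
```

```text
tray [ 257  212   49   49 2053] ((414.10552978515625, 212.1985626220703), (112.22395324707031, 112.83790588378906), 86.28914642333984)
t 35.77 at [0.5056 0.0473 0.0528] ang 168.96 F [-0.27 -0.95  0.45] open 0.0262 gf 20.0 j [ 0.07  0.35  1.91  0.    0.89 -1.31] tilt [-0.002  0.    -1.   ]
turn -0.04 shift mm [ 94.2 123.6   3. ] norm 155.4
```

>>> apply_moves --pt "0.0158 0.0206 0 0 0.02" --pt "0.0158 0.0206 0 0 0.02" --pt "0.0158 0.0206 0 0 0.02" --pt "0.0158 0.0206 0 0 0.02" --pt "0.0158 0.0206 0 0 0.02" --pt "0.0158 0.0206 0 0 0.02" --pt "0 0 0.02 0 0.02" --pt "0 0 0.01 0 0.02"

```text
time_s: 36.43
ee_pos: [0.4351, 0.1875, 0.0218]
tcp_rot: [-0.001, 0.095, 0.995, -0.001]
wrist_force: [0.3, -0.2, -0.6]
opening: 0.0263
grasp_force: 20.0
```

>>> apply_moves --pt "0 0 0.008 0 0.02" --pt "0 0 0.008 0 0.02" --pt "0 0 0 0 0.02" --pt "0 0 0 0 0.02"

```text
time_s: 36.77
ee_pos: [0.4369, 0.1864, 0.0071]
tcp_rot: [-0.001, 0.096, 0.995, -0.0]
wrist_force: [1.0, 0.9, 0.2]
opening: 0.0257
grasp_force: 20.0
```

```bash
python3 go.py .4367 .1866 -.005 169
```

```text
t 36.77 at [0.4369 0.1864 0.0071] ang 168.93 F [1.04 0.89 0.21] open 0.0257 gf 20.0 j [ 0.38  0.37  2.03  0.    0.74 -1.  ] tilt [-0.001 -0.    -1.   ]
turn -0.07 shift mm [ 0.2  0.1 12.1] norm 12.1
```

>>> apply_moves --pt "0 0 0.006 0 0.02" --pt "0 0 0.004 0 0.02" --pt "0 0 0.0022 0 0.02" --pt "0 0 0 0 0.02" --pt "0 0 0 0 0.02"

```text
time_s: 37.18
ee_pos: [0.4371, 0.1868, -0.0045]
tcp_rot: [0.0, 0.096, 0.995, 0.0]
wrist_force: [-0.4, -0.2, -1.1]
opening: 0.0264
grasp_force: 20.0
```

>>> apply_moves --pt "0 0 0 0 0.035" --pt "0 0 0 0 0.035" --pt "0 0 0 0 0.035" --pt "0 0 -0.01 0 0.035" --pt "0 0 -0.03 0 0.035" --pt "0 0 -0.03 0 0.035" --pt "0 0 0 0 0.038" --pt "0 0 0 0 0.038"

```text
time_s: 37.85
ee_pos: [0.4383, 0.1873, 0.067]
tcp_rot: [0.002, 0.096, 0.995, 0.001]
wrist_force: [-0.6, 0.6, -0.2]
opening: 0.0381
grasp_force: 0.0
```

>>> apply_moves --pt "-0.0246 -0.0118 0 0 0.038" --pt "-0.0246 -0.0118 0 0 0.038" --pt "-0.0246 -0.0118 0 0 0.038" --pt "-0.0246 -0.0118 0 0 0.038" --pt "-0.0246 -0.0118 0 0 0.038" --pt "-0.0244 -0.0118 0 0 0.038" --pt "0 0 0.02 0 0.038" --pt "0 0 0 0 0.038"

```text
time_s: 38.52
ee_pos: [0.566, 0.0878, 0.0413]
tcp_rot: [-0.004, 0.097, 0.995, -0.001]
wrist_force: [-1.3, 0.1, -0.8]
opening: 0.0378
grasp_force: 0.0
```

```bash
python3 go.py .568 .089 .0035 169
```

```text
t 38.52 at [0.566  0.0878 0.0413] ang 168.85 F [-1.31  0.08 -0.78] open 0.0378 gf 0.0 j [ 0.13  0.45  1.77  0.    0.93 -1.24] tilt [-0.008 -0.001 -1.   ]
turn -0.15 shift mm [-2.1  1.7 37.7] norm 37.8
```

>>> apply_moves --pt "0 0 0.015 0 0.038" --pt "0 0 0 0 0.038" --pt "0 0 0 0 0.038"

```text
time_s: 38.77
ee_pos: [0.5663, 0.0894, 0.0295]
tcp_rot: [-0.002, 0.096, 0.995, -0.0]
wrist_force: [-1.1, 0.2, -0.6]
opening: 0.0376
grasp_force: 0.0
```

```bash
python3 go.py .568 .089 .0035 169
```

```text
t 38.77 at [0.5663 0.0894 0.0295] ang 169.0 F [-1.09  0.23 -0.65] open 0.0376 gf 0.0 j [ 0.14  0.46  1.78  0.    0.9  -1.24] tilt [-0.004 -0.    -1.   ]
turn -0.0 shift mm [-1.8 -0.  25.9] norm 26.0
```

>>> apply_moves --newtons 20 --pt "-0.0008 0 0.014 0 0.038" --pt "0 0 0.008 0 0.038" --pt "0 0 0.003 0 0.038" --pt "0 0 0 0 0.038" --pt "0 0 0 0 0.02" --pt "0 0 0 0 0.02" --pt "0 0 0 0 0.02" --pt "0 0 0 0 0.02"

```text
time_s: 39.43
ee_pos: [0.5693, 0.0891, 0.006]
tcp_rot: [0.0, 0.096, 0.995, 0.0]
wrist_force: [-0.6, -0.3, 0.6]
opening: 0.0255
grasp_force: 20.0
```

>>> apply_moves --pt "0 0 -0.012 0 0.02" --pt "0 0 -0.02 0 0.02" --pt "0 0 -0.018 0 0.02" --pt "0 0 0 0 0.02" --pt "0 0 0 0 0.02"

```text
time_s: 39.85
ee_pos: [0.5697, 0.0891, 0.0563]
tcp_rot: [0.001, 0.096, 0.995, 0.0]
wrist_force: [0.7, 0.1, -1.5]
opening: 0.0259
grasp_force: 20.0
```

```bash
python3 m.py | grep tray; python3 go.py .3917 .2376 .05 169
```

```text
tray [ 257  212   49   49 1940] ((414.0483093261719, 212.2022705078125), (112.22395324707031, 112.95256042480469), 86.28914642333984)
t 39.95 at [0.5682 0.0888 0.0546] ang 168.96 F [ 0.4 -0.1 -0.3] open 0.0262 gf 20.0 j [ 0.14  0.44  1.75  0.    0.95 -1.24] tilt [-0.002 -0.    -1.   ]
turn -0.04 shift mm [201.6 112.3   4.9] norm 230.9
```

>>> apply_moves --pt "0.0288 0.0161 0 0 0.02" --pt "0.0288 0.0161 0 0 0.02" --pt "0.0288 0.0161 0 0 0.02" --pt "0.0288 0.0161 0 0 0.02" --pt "0.0288 0.0161 0 0 0.02" --pt "0.0288 0.0161 0 0 0.02" --pt "0.0288 0.0161 0 0 0.02" --pt "0 0 0.02 0 0.02"

```text
time_s: 40.62
ee_pos: [0.3898, 0.2411, 0.0366]
tcp_rot: [0.0, 0.094, 0.996, 0.001]
wrist_force: [-0.3, -0.7, -0.6]
opening: 0.0258
grasp_force: 20.0
```

>>> apply_moves --pt "0 0 0.01 0 0.02" --pt "0 0 0.009 0 0.02" --pt "0 0 0.006 0 0.02" --pt "0 0 0 0 0.02" --pt "0 0 0 0 0.02"

```text
time_s: 41.03
ee_pos: [0.3927, 0.2378, 0.0101]
tcp_rot: [-0.0, 0.097, 0.995, -0.0]
wrist_force: [0.1, -0.5, -0.9]
opening: 0.0263
grasp_force: 20.0
```

```bash
python3 go.py .3917 .2376 -.0035 169
```

```text
t 41.03 at [0.3927 0.2378 0.0101] ang 168.92 F [ 0.15 -0.5  -0.89] open 0.0263 gf 20.0 j [ 0.52  0.34  2.07  0.    0.73 -0.86] tilt [-0.001 -0.    -1.   ]
turn -0.08 shift mm [ 1.  -0.4 13.6] norm 13.6
```

>>> apply_moves --pt "0 0 0.007 0 0.02" --pt "0 0 0.004 0 0.02" --pt "0 0 0.0023 0 0.02" --pt "0 0 0 0 0.02" --pt "0 0 0 0 0.02"

```text
time_s: 41.45
ee_pos: [0.3927, 0.2381, -0.0028]
tcp_rot: [0.0, 0.096, 0.995, 0.0]
wrist_force: [0.0, 0.9, 0.5]
opening: 0.0264
grasp_force: 20.0
```

>>> apply_moves --pt "0 0 0 0 0.035" --pt "0 0 0 0 0.035" --pt "0 0 0 0 0.035" --pt "0 0 -0.01 0 0.035" --pt "0 0 -0.03 0 0.035" --pt "0 0 -0.03 0 0.035" --pt "0 0 0 0 0.038" --pt "0 0 0 0 0.038"

```text
time_s: 42.12
ee_pos: [0.3938, 0.2389, 0.0687]
tcp_rot: [0.002, 0.096, 0.995, 0.001]
wrist_force: [-0.9, 0.6, 0.1]
opening: 0.038
grasp_force: 0.0
```

>>> apply_moves --pt "-0.0286 -0.0235 0 0 0.038" --pt "-0.0286 -0.0235 0 0 0.038" --pt "-0.0286 -0.0235 0 0 0.038" --pt "-0.0286 -0.0235 0 0 0.038" --pt "-0.0286 -0.0235 0 0 0.038" --pt "-0.0286 -0.0235 0 0 0.038" --pt "-0.0286 -0.0235 0 0 0.038" --pt "0 0 0.02 0 0.038"

```text
time_s: 42.78
ee_pos: [0.5647, 0.0339, 0.0487]
tcp_rot: [0.005, 0.098, 0.995, -0.0]
wrist_force: [1.4, 0.7, 1.1]
opening: 0.038
grasp_force: 0.0
```

>>> apply_moves --pt "0 0 0.01 0 0.038" --pt "0 0 0 0 0.038" --pt "0 0 0 0 0.038"

```text
time_s: 43.03
ee_pos: [0.5556, 0.039, 0.0357]
tcp_rot: [-0.002, 0.096, 0.995, -0.0]
wrist_force: [0.5, -0.1, 0.3]
opening: 0.0379
grasp_force: 0.0
```

```bash
python3 go.py .5578 .0382 .0035 169
```

```text
t 43.03 at [0.5556 0.039  0.0357] ang 169.01 F [ 0.52 -0.13  0.35] open 0.0379 gf 0.0 j [ 0.05  0.44  1.81  0.    0.9  -1.33] tilt [-0.004  0.    -1.   ]
turn 0.01 shift mm [-2.5 -0.3 32.2] norm 32.2
```

```bash
python3 -c "
from h import *
for n in('top','scene'):
  X=cloud(n,np.load('/tmp/%s0.npz'%n)['d'])
  m=(X[...,0]>.48)&(X[...,0]<.60)&(X[...,1]<-.02)&(X[...,1]>-.075)&(X[...,2]>.03);Q=X[m]
  for a in np.arange(.03,.42,.03):
    q=Q[(Q[:,2]>=a)&(Q[:,2]<a+.03)]
    if len(q): print(n,a.round(2),len(q),'ymax',q[:,1].max().round(3),'at x',q[q[:,1].argmax(),0].round(3))
im,d=get_image('scene');X=cloud('scene',d);p=get_state()['ee_pos'];m=(np.hypot(X[...,0]-p[0],X[...,1]-p[1])<.14)&(X[...,2]>.12);Q=X[m]-[p[0],p[1],p[2]]
ty=np.array([.19,.982]);tx=np.array([-.982,.19])
v=Q[:,:2]@ty;u=Q[:,:2]@tx;z=Q[:,2]
for a in np.arange(.09,.3,.02):
  k=(z>a)&(z<a+.02)&(abs(u)<.06); print(a.round(2),k.sum(),v[k].min().round(3) if k.any() else '',v[k].max().round(3) if k.any() else '')
save('s9',im)"
```

```text
top 0.03 598 ymax -0.028 at x 0.525
top 0.06 70 ymax -0.043 at x 0.518
top 0.12 21 ymax -0.052 at x 0.568
top 0.15 349 ymax -0.051 at x 0.565
scene 0.15 90 ymax -0.057 at x 0.551
0.09 68 0.021 0.082
0.11 618 -0.139 0.087
0.13 424 -0.091 0.091
0.15 65 -0.007 0.018
0.17 95 -0.042 0.018
0.19 639 -0.052 0.015
0.21 522 -0.038 0.029
0.23 567 -0.039 0.021
0.25 571 -0.037 0.018
0.27 567 -0.036 0.015
0.29 576 -0.036 0.016
```

Closing the jaws off-centre here is safer: the microscope stage edge sits about 0 to 2 mm from the gripper body. I'll shift 8 mm left with wider jaws and let the closing finger slide the mount in the now free pot.

>>> apply_moves --pt "-0.001 0.008 0 0 0.056" --pt "0 0 0 0 0.056" --pt "0 0 0 0 0.056" --pt "0 0 0.015 0 0.056" --pt "0 0 0.012 0 0.056" --pt "0 0 0.005 0 0.056" --pt "0 0 0 0 0.056" --pt "0 0 0 0 0.056"

```text
time_s: 43.75
ee_pos: [0.5623, 0.0487, 0.0062]
tcp_rot: [0.002, 0.096, 0.995, 0.002]
wrist_force: [1.8, 8.0, -0.8]
opening: 0.056
grasp_force: 3.9
```

```bash
python3 go.py .5578 .0382 .0035 169
```

```text
t 43.75 at [0.5623 0.0487 0.0062] ang 168.93 F [ 1.77  8.   -0.81] open 0.056 gf 3.9 j [ 0.06  0.48  1.83  0.    0.83 -1.32] tilt [ 0.005  0.004 -1.   ]
turn -0.07 shift mm [  2.4 -11.2   2.7] norm 11.8
```

>>> apply_moves --pt "0 0 0 0 0.045" --pt "0 0 0 0 0.045" --pt "0 0 0 0 0.045"

```text
time_s: 44.0
ee_pos: [0.56, 0.0461, 0.0054]
tcp_rot: [-0.0, 0.096, 0.995, -0.0]
wrist_force: [-0.3, -0.1, 0.0]
opening: 0.0454
grasp_force: 0.0
```

```bash
python3 go.py .558 .046 .0035 169
```

```text
t 44.0 at [0.56   0.0461 0.0054] ang 169.0 F [-0.35 -0.07  0.05] open 0.0454 gf 0.0 j [ 0.06  0.48  1.84 -0.    0.83 -1.32] tilt [-0. -0. -1.]
turn 0.0 shift mm [ 1.9 -0.5  1.9] norm 2.7
```

Contact gone. Lower 2 mm, close and lift.

>>> apply_moves --newtons 20 --pt "0.001 0 0.002 0 0.045" --pt "0 0 0 0 0.038" --pt "0 0 0 0 0.034" --pt "0 0 0 0 0.03" --pt "0 0 0 0 0.02" --pt "0 0 0 0 0.02" --pt "0 0 0 0 0.02" --pt "0 0 0 0 0.02"

```text
time_s: 44.67
ee_pos: [0.5593, 0.0463, 0.0032]
tcp_rot: [0.0, 0.096, 0.995, 0.0]
wrist_force: [-0.3, 0.2, -1.2]
opening: 0.0258
grasp_force: 20.0
```

```bash
python3 go.py; python3 m.py
```

```text
t 44.67 at [0.5593 0.0463 0.0032] ang 168.97 F [-0.3   0.2  -1.16] open 0.0258 gf 20.0 j [ 0.06  0.48  1.84  0.    0.82 -1.32] tilt [ 0.  0. -1.]
tray [ 257  212   49   49 1845] ((414.10235595703125, 212.20675659179688), (112.24951171875, 112.8296890258789), 86.3041000366211)
```

>>> apply_moves --pt "0 0 -0.012 0 0.02" --pt "0 0 -0.02 0 0.02" --pt "0 0 -0.018 0 0.02" --pt "0 0 0 0 0.02" --pt "0.024 0.013 0 0 0.02" --pt "0.0285 0.016 0 0 0.02" --pt "0.0285 0.016 0 0 0.02" --pt "0.0285 0.016 0 0 0.02"

```text
time_s: 45.43
ee_pos: [0.4618, 0.1275, 0.0523]
tcp_rot: [-0.001, 0.097, 0.995, -0.0]
wrist_force: [0.7, 0.2, -0.7]
opening: 0.0259
grasp_force: 20.0
```

>>> apply_moves --pt "0.0285 0.016 0 0 0.02" --pt "0.0285 0.016 0 0 0.02" --pt "0.0282 0.0153 0 0 0.02" --pt "0 0 0.01 0 0.02" --pt "0 0 0.015 0 0.02" --pt "0 0 0.012 0 0.02" --pt "0 0 0 0 0.02" --pt "0 0 0 0 0.02"

```text
time_s: 46.1
ee_pos: [0.3881, 0.1896, 0.0155]
tcp_rot: [-0.001, 0.096, 0.995, -0.0]
wrist_force: [0.1, -0.1, -0.2]
opening: 0.0259
grasp_force: 20.0
```

```bash
python3 go.py .3887 .1896 -.0058 169
```

```text
t 46.1 at [0.3881 0.1896 0.0155] ang 168.97 F [ 0.14 -0.12 -0.23] open 0.0259 gf 20.0 j [ 0.43  0.3   2.12  0.    0.72 -0.95] tilt [-0.002 -0.001 -1.   ]
turn -0.03 shift mm [-0.7  0.2 21.3] norm 21.3
```

>>> apply_moves --pt "0 0 0.01 0 0.02" --pt "0 0 0.006 0 0.02" --pt "0 0 0.003 0 0.02" --pt "0 0 0.0015 0 0.02" --pt "0 0 0.0005 0 0.02" --pt "0 0 0 0 0.02"

```text
time_s: 46.6
ee_pos: [0.389, 0.1898, -0.0046]
tcp_rot: [0.0, 0.096, 0.995, 0.0]
wrist_force: [-0.5, -0.6, -0.2]
opening: 0.0262
grasp_force: 20.0
```

```bash
python3 go.py
```

```text
t 46.6 at [ 0.389   0.1898 -0.0046] ang 168.96 F [-0.54 -0.61 -0.2 ] open 0.0262 gf 20.0 j [ 0.43  0.34  2.14  0.    0.66 -0.95] tilt [ 0.  0. -1.]
```

>>> apply_moves --pt "0 0 0.001 0 0.02" --pt "0 0 0 0 0.02" --pt "0 0 0 0 0.035" --pt "0 0 0 0 0.035" --pt "0 0 0 0 0.035" --pt "0 0 -0.01 0 0.035" --pt "0 0 -0.03 0 0.035" --pt "0 0 -0.03 0 0.035"

```text
time_s: 47.27
ee_pos: [0.3876, 0.1893, 0.0642]
tcp_rot: [-0.002, 0.096, 0.995, -0.001]
wrist_force: [1.5, -0.0, -0.9]
opening: 0.0351
grasp_force: 0.0
```

>>> apply_moves --pt "0 0 -0.04 0 0.035" --pt "0 0 -0.04 0 0.035" --pt "0 0 -0.04 0 0.035" --pt "0.03 0.01 -0.02 0 0.035" --pt "0.04 0.01 0 0 0.035" --pt "0.04 0.02 0 0 0.035" --pt "0.02 0.03 0 0 0.035" --pt "0 0 0 0 0.035"

```text
time_s: 47.93
ee_pos: [0.2744, 0.2856, 0.2048]
tcp_rot: [-0.0, 0.093, 0.996, 0.002]
wrist_force: [1.7, 1.0, -0.4]
opening: 0.0352
grasp_force: 0.0
```

```bash
python3 go.py; python3 v.py top t10 230 120 410 255
```

```text
t 47.93 at [0.2744 0.2856 0.2048] ang 169.3 F [ 1.66  0.98 -0.43] open 0.0352 gf 0.0 j [ 0.77  0.02  1.9   0.    1.22 -0.61] tilt [ 0.     0.004 -1.   ]
scale 4.444444444444445
```

View pics/t10.png

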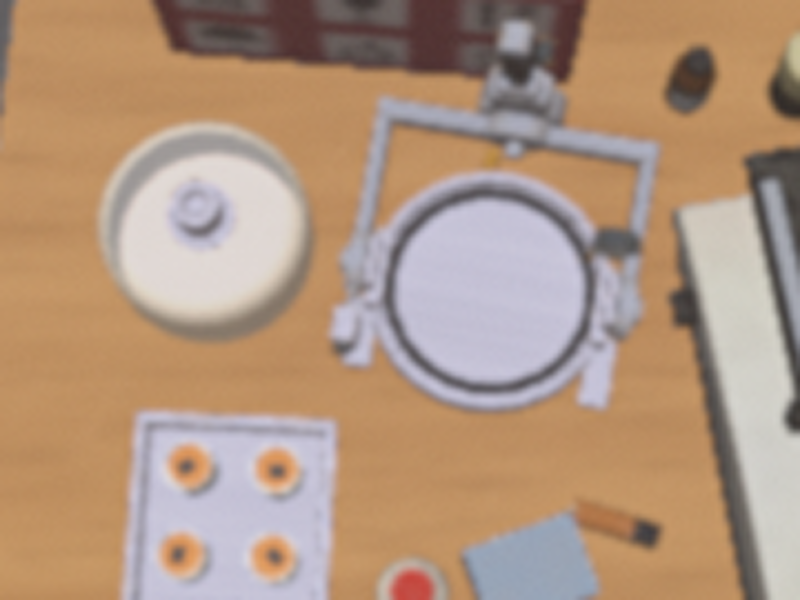

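All four mounts stand upright in the tray at (188,467), (277,469), (182,554) and (273,557). The pot is empty, the bail is folded back, the dome is upright, and the carton and battery haven't moved. Handing in.

```bash
python3 -c "
from station import *
print(job_done())"
```

```text
the job is handed in; nothing more can be done
None
```

I handed the job in at about 48 s: all four mounts stand upright in the tray, the dome is upright on the bench behind it, the bail is seated folded back, and the final picture shows the carton and battery unmoved.

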